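# Scrub, stock and shut the slide-out bathroom caddy

### The job

Clean and restock the slide-out caddy on the bathroom shelf: pull it fully out, then take the long brush from its stand, scrub the inside of the caddy's blue cup by pushing the bristles down to the bottom three times, drawing them up past the middle of the cup in between, and stand the brush back in its stand, fully seated. Then lay every soap bar that is out on the mat flat on the floor of the caddy's soap tray. Last, slide the caddy in under the low shelf until its spring catch snaps in, and leave the other toiletries where they are.

Things in the scene. Friction and masses are not known exactly. Their poses are not given: they have to be found in the camera images.
- carriage (a joint): how far the caddy is pushed in, m: 0 fully out (stop), 0.21 end stop, starts about half in. Slides along rack's +y, about 2 N friction. A sprung steel nose beside the track at the mouth (-x side) meets a steel rib on the caddy from 0.191; it takes 7 to 10 N to pass, and past 0.201 it snaps in behind the rib; the caddy then rests at 0.208 to 0.210. Stopped short, the caddy is not caught.
- rack: fixed teak rack: a low shelf on side walls, the caddy's track before its mouth. Origin on the table, mid-mouth; +y points into the shelf (roughly world +y). Shelf: y 0 to 210, x -88 to 88 mm, underside 115, top 129 mm. Caddy 144 mm wide; fully out it spans y -270 to -20 mm: from the mouth outwards the blue cup, the open soap tray, a 10 mm end board (top 60 mm above the table); then the post.
- cup_in (a point): centre of the inner floor of the blue plastic cup that is fixed in the caddy (it travels with it), 17 mm above the table. Cup: 75 mm tall, 68 mm wide at the rim, inner radius 25 mm at the floor and 31 mm at the rim, rim 71 mm above this point. Axes as rack.
- tray_in (a point): centre of the floor of the caddy's open soap tray, 13 mm above the table, axes as rack. Tray inside: 130 mm along x, 150 mm along y; side walls and the wall towards the cup reach 32 mm above the floor, the end board 47 mm. It lies 120 mm to -y of the cup's centre.
- post_top (a point): top of the caddy's upright teak post (18 mm square, its sides along the rack's axes, top 90 mm above the table, free from 36 mm up) in front of the end board, with a gap of 9 mm between them: pinch it along the rack's x from above, or push it, to slide the caddy. Axes as rack.
- brush: long round brush, 190 mm, standing bristles down in its stand. Origin at the bristle end, on its axis; +z along the brush towards the handle. Bristle head 24 mm across and 65 mm long, thin neck, teak collar disc 42 mm across from 84 to 90 mm, round teak handle 16 mm across from 90 to 190 mm; about 70 g.
- brush_grip (a point): point on the brush's axis 155 mm from the bristle end, where the handle is best held.
- stand: fixed white ceramic brush stand, a round pot 90 mm tall, 60 mm wide, with a round hole about 32 mm across at the mouth (36 mm at the bottom). Origin under its centre. The brush's collar rests on the rim when it is seated: then the bristle end is 6 mm above the table.
- stand_mouth (a point): centre of the stand's mouth, 90 mm above the table.
- soap0: cream guest soap bar, 50 x 32 x 20 mm (its x, y, z), 35 g, lying on the mat; origin at the centre of its underside. Two to four of these bars are there; None when absent.
- soap1: cream guest soap bar, 50 x 32 x 20 mm (its x, y, z), 35 g, lying on the mat; origin at the centre of its underside. Two to four of these bars are there; None when absent.
- soap2: cream guest soap bar, 50 x 32 x 20 mm (its x, y, z), 35 g, lying on the mat; origin at the centre of its underside. Two to four of these bars are there; None when absent.
- soap3: cream guest soap bar, 50 x 32 x 20 mm (its x, y, z), 35 g, lying on the mat; origin at the centre of its underside. Two to four of these bars are there; None when absent.
- dispenser: empty white pump dispenser, 64 mm wide, 154 mm tall, loose; origin under its centre. Leave alone.
- soap_dish: teak soap holder, 115 x 75 x 19 mm, loose, empty; origin under its centre. Leave alone.
- nail_file: steel nail file with white handle, 155 mm long, 6 mm thick, lying; origin near its middle. Leave alone.
- comb: wooden bead comb, 140 x 41 x 14 mm, lying; origin near its middle. Leave alone.
- cream_jar: amber glass jar with wooden cap, 60 mm wide, 55 mm tall; origin under its centre. Leave alone.
- bowl: white ceramic bowl, 110 mm wide, 45 mm tall; origin under its centre. Leave alone.
Not all that is in view belongs to the job. What is shaped like the soap1 but black or red is not meant.

How it is judged:
On the way, in this order (a step that is already met when the one before it is completed fails the run):
1. the caddy is pulled fully out (value of joint carriage below 0.02 m), for 0.2 s.
2. the brush is pushed down to the bottom of the cup (z of brush in the frame of cup_in between -0.01 and 0.012 m and horizontal distance between brush and cup_in below 0.026 m).
3. the brush is drawn up past the middle of the cup (z of brush in the frame of cup_in above 0.033 m and horizontal distance between brush and cup_in below 0.035 m).
4. the brush is pushed down to the bottom of the cup (all of step 2).
5. the brush is drawn up past the middle of the cup (all of step 3).
6. the brush is pushed down to the bottom a third time (all of step 4).
7. the brush is back in its stand, seated and let go (horizontal distance between brush and stand below 0.009 m and height (world z) of brush below 0.013 m and angle between brush's own z axis and vertical below 0.12 rad and contact force between the fingers and brush below 0.05 N), for 0.2 s.
8. every soap lies flat on the floor of the tray, let go, with the caddy still pulled out (x of soap0 in the frame of tray_in between -0.062 and 0.062 m and y of soap0 in the frame of tray_in between -0.072 and 0.072 m and z of soap0 in the frame of tray_in between -0.006 and 0.01 m and angle between each of soap0, soap1, soap2, soap3's own z axis and vertical below 0.25 rad and x of soap1 in the frame of tray_in between -0.062 and 0.062 m and y of soap1 in the frame of tray_in between -0.072 and 0.072 m and z of soap1 in the frame of tray_in between -0.006 and 0.01 m and x of soap2 in the frame of tray_in between -0.062 and 0.062 m and y of soap2 in the frame of tray_in between -0.072 and 0.072 m and z of soap2 in the frame of tray_in between -0.006 and 0.01 m and x of soap3 in the frame of tray_in between -0.062 and 0.062 m and y of soap3 in the frame of tray_in between -0.072 and 0.072 m and z of soap3 in the frame of tray_in between -0.006 and 0.01 m and contact force between the fingers and soap0 below 0.05 N and contact force between the fingers and soap1 below 0.05 N and contact force between the fingers and soap2 below 0.05 N and contact force between the fingers and soap3 below 0.05 N and value of joint carriage below 0.12 m), for 0.2 s.
9. the caddy is pushed home and the catch has snapped in (value of joint carriage above 0.206 m), for 0.2 s.
At the end, for the whole second after the job is handed in: Caddy caught (joint above 0.206 m); each soap present flat on the tray floor, within 0.25 rad; brush seated upright in its stand, bristle end under 13 mm high; all at rest. Scrubbing: bottom = within 12 mm of the cup floor, up = more than 33 mm above it (all of step 7 and value of joint carriage above 0.206 m and x of soap0 in the frame of tray_in between -0.062 and 0.062 m and y of soap0 in the frame of tray_in between -0.072 and 0.072 m and z of soap0 in the frame of tray_in between -0.006 and 0.01 m and angle between each of soap0, soap1, soap2, soap3's own z axis and vertical below 0.25 rad and x of soap1 in the frame of tray_in between -0.062 and 0.062 m and y of soap1 in the frame of tray_in between -0.072 and 0.072 m and z of soap1 in the frame of tray_in between -0.006 and 0.01 m and x of soap2 in the frame of tray_in between -0.062 and 0.062 m and y of soap2 in the frame of tray_in between -0.072 and 0.072 m and z of soap2 in the frame of tray_in between -0.006 and 0.01 m and x of soap3 in the frame of tray_in between -0.062 and 0.062 m and y of soap3 in the frame of tray_in between -0.072 and 0.072 m and z of soap3 in the frame of tray_in between -0.006 and 0.01 m and velocity of joint carriage below 0.01 m/s and linear speed of each of soap0, soap1, soap2, soap3, brush below 0.02 m/s); the robot touches nothing.
It fails at once if another toiletry (dispenser, soap holder, nail file, comb, jar, bowl) is moved more than 3 cm or knocked over (distance of any of dispenser, soap_dish, nail_file, comb, cream_jar, bowl from where it was at the start of the episode above 0.03 m or angle between any of dispenser, soap_dish, nail_file, comb, cream_jar, bowl's own z axis and vertical above 0.5 rad).
Of soap0, soap1, soap2, soap3 only 2 to 4 are there at a start; the rules pass over those that are not, and their reading is None.
At some moment in a run one of soap0, soap1, soap2, soap3 may be knocked a few centimetres aside while the robot is not near it.
It also fails if it takes over 210 s, if anything falls off the work surface, if the arm or the gripper's body presses on something with over 40 N, if the wrist force passes 120 N, or if a joint passes its speed limit or range.

### The arm

A 7-joint arm with a two-finger parallel gripper is mounted at the origin on the work surface. World frame = base frame: x ahead of the robot, y to its left, z up, the work surface at z = 0. Lengths are in m, angles in rad, forces in N, time in s.
With the tool pointing down it reaches from about 0.425 to 0.875 m from the base axis. Payload 8.4 kg.
Tool frame: the origin (TCP) lies where the fingers leave the gripper's body, on its centre line; the fingertips stand 73 mm ahead of it and the grasp point (between the pads) lies 54 mm ahead of it; z points along the fingers, y is the line along which they close (so a half turn about z gives the same grasp; the last joint's range is limited). The gripper opens to 85 mm and grips with 20 to 120 N. Pads are 22 mm wide; open, the fingers measure 114 mm over their backs; the gripper's body (76 mm by 85 mm) begins 54 mm behind the grasp point. The pads swing forward as they close: fully open they stand 13 mm farther back than shut.
Start: joints at [-0.099, 0.333, 0.04, 1.465, -0.013, 1.343, -0.059], TCP at [0.65, -0, 0.304] pointing down, gripper open.
Joint ranges: [-2.58, 2.58], [-0.38, 2.09], [-1.3, 1.39], [0.25, 2.4], [-1.5, 4.64], [0.08, 2.09], [-2.65, 2.65]. Speed limits (rad/s): [2.22, 2.22, 2.79, 2.79, 3.14, 3.14, 3.14].

### API

Orientations are given as a 3x3 rotation matrix whose columns are the frame's x, y, z axes.
In Python, from workcell import manip gives the robot as it stands.
- The arm moves only by the tool servo_tool, never from a script. Its argument "steps" is a list of rows, each a list of 7 numbers: the shift along the tool's x, y, z in m, then the turn, a rotation vector about the tool's x, y, z in rad, then the closure, from 0 (fully open) to 1 (shut). A call has exactly 8 rows; each row is the pose to reach, as a shift and turn from the pose commanded when the call began, along the tool's axes at that moment; what a row does not reach only later rows make up. A row lasts 1/8 s, in which the tool goes at most 62.5 mm and 10.7 degrees, less where a joint would pass 70% of its speed; a pose out of reach is approached as far as the arm can. A call with a gripper value outside its range is refused whole. The fingers move at their own pace and stop on an object; "newtons" is the grip in N (left out, the last holds). Time passes only in rows, so rows that repeat a pose let the fingers close, or fill a call up. It gives the time, the measured TCP pose, the force, the opening and the grip force at its end, in the units of the state.
- manip.read_state(): the state, without advancing time (a new reading comes with each control period).
- manip.read_camera(name): name is "scene" or "side" or "wrist"; returns (picture, depth): 480x640x3 uint8, red, green, blue; 480x640 float32, m along the optical axis (not along the pixel's ray), 0 where there is no reading.
- manip.camera_info(name): a dict with "mtx" (3x3 intrinsics, pixels), "k1" (the pictures are not rectified: a ray, as slopes to the right and down, at radius r is drawn at 1 + k1 r^2 times it, then the intrinsics apply), "R" (3x3) and "t" (3): a world point X has camera coordinates R X + t; the wrist camera has in their place "hand_eye" (4x4, takes a point from camera to tool coordinates, whose origin is the TCP and whose axes are the flange's). Camera axes: x right, y down, z forward; pixel columns grow to the right and rows downward; lengths in m; the calibration is good to about 2 mm. A picture is of the moment at which its call begins: read the wrist's pose just before it. camera_info takes no time and is no camera call.
- manip.job_done(): hands the job in; it is judged then, once.
The state is a dict: "clock": time; "joint_pos": joint angles; "dq": joint speeds; "effort": joint torques, N m; "ee_pos": TCP position; "orientation": TCP orientation; "wrist_force": force on the tool from outside, world axes, zero at the start; "moment": the same for the moment, N m; "opening": finger opening in m; "gripper_force": force on a finger pad.
Only numpy, scipy, OpenCV 4.12 (cv2) and the standard library are available. Lean on these libraries where they do the work, as an engineer would, in place of code of your own. Each camera call takes 0.05 s, during which the arm holds its last target. There are 200 camera calls.

## Working session

There is one attempt and no reset: what is moved stays moved. The work goes in short steps, Python scripts to look and compute and a tool call to move; the robot and the scene stay as the last step left them, time stands still between calls to the robot, and variables do not carry over. Pictures are saved under pics/ and viewed, at most 14 in all, crops included, and the job is handed in when it is done.

Besides the shell and the picture viewer there is one more tool, called after ">>>" by a JSON object that holds its "fn" and its "kwargs", one argument or row to a line. servo_tool: Moves the arm, as the interface text tells. Its arguments: {"type":"object","properties":{"steps":{"type":"array","items":{"type":"array","items":{"type":"number"}}},"newtons":{"type":"number"}},"required":["steps"]}

```bash
mkdir -p pics; ls; cat > h.py <<'E'
import numpy as np, cv2
from workcell import manip
def und(ci,uv):
    K=np.array(ci["mtx"]);k=ci["k1"]
    d=(np.atleast_2d(uv)-K[:2,2])/[K[0,0],K[1,1]]
    s=d.copy()
    for _ in range(20): s=d/(1+k*(s**2).sum(1,keepdims=True))
    return s
def cam(name,st=None):
    ci=manip.camera_info(name)
    if "R" in ci: 
        R=np.array(ci["R"]);t=np.array(ci["t"]); return ci,R.T,-R.T@t
    H=np.array(ci["hand_eye"]);Rt=np.array(st["orientation"]);p=np.array(st["ee_pos"])
    return ci,Rt@H[:3,:3],Rt@H[:3,3]+p
def rays(name,uv,st=None):
    ci,Rc,c=cam(name,st); s=und(ci,uv)
    return c,(Rc@np.c_[s,np.ones(len(s))].T).T
def plane(name,uv,z,st=None):
    c,d=rays(name,uv,st); return c+d*((z-c[2])/d[:,2])[:,None]
def depthpts(name,uv,dep,st=None):
    c,d=rays(name,uv,st); uv=np.atleast_2d(uv).astype(int)
    return c+d*dep[uv[:,1],uv[:,0]][:,None]
def project(name,X,st=None):
    ci,Rc,c=cam(name,st); p=(np.atleast_2d(X)-c)@Rc; s=p[:,:2]/p[:,2:]
    s=s*(1+ci["k1"]*(s**2).sum(1,keepdims=True)); K=np.array(ci["mtx"])
    return s*[K[0,0],K[1,1]]+K[:2,2]
def shot(name,fn):
    st=manip.read_state(); im,d=manip.read_camera(name)
    cv2.imwrite("pics/%s.png"%fn,im[:,:,::-1]); np.savez("pics/%s.npz"%fn,im=im,d=d,p=st["ee_pos"],R=st["orientation"])
    return im,d,st
def load(fn):
    z=np.load("pics/%s.npz"%fn); return z["im"],z["d"],dict(ee_pos=z["p"],orientation=z["R"])
E
python3 - <<'E'
from h import *
for n in ("scene","side","wrist"):
    im,d,st=shot(n,n+"0")
    ci,Rc,c=cam(n,st); print(n,c.round(3),Rc[:,2].round(2),(d>0).mean(), np.array(ci["mtx"]).round(0).tolist(),ci["k1"])
print(st["orientation"],st["clock"],manip.camera_info("wrist")["hand_eye"])
E
```

```text
pics
scene [ 1.076 -0.788  0.771] [-0.48  0.65 -0.59] 0.9960221354166666 [[473.0, 0.0, 318.0], [0.0, 473.0, 239.0], [0.0, 0.0, 1.0]] 0.032603996109538444
side [ 0.53  -0.757  0.897] [ 0.02  0.67 -0.75] 0.9960286458333333 [[570.0, 0.0, 329.0], [0.0, 570.0, 244.0], [0.0, 0.0, 1.0]] 0.003546822882055309
wrist [0.649 0.081 0.375] [-0.   -0.32 -0.95] 0.9959798177083333 [[377.0, 0.0, 315.0], [0.0, 377.0, 235.0], [0.0, 0.0, 1.0]] -0.061330131446467186
[[ 6.23630211e-06  9.99998949e-01 -1.44949867e-03]
 [ 9.99999992e-01 -6.41476356e-06 -1.23114815e-04]
 [-1.23123984e-04 -1.44949789e-03 -9.99998942e-01]] 0.1 [[ 5.44270616e-04 -9.48985148e-01 -3.15320302e-01  8.14811993e-02]
 [ 9.99999661e-01  3.21828456e-04  7.57515470e-04 -6.54172033e-04]
 [-6.17391884e-04 -3.15320607e-01  9.48985002e-01 -7.17852734e-02]
 [ 0.00000000e+00  0.00000000e+00  0.00000000e+00  1.00000000e+00]]
```

View pics/scene0.png

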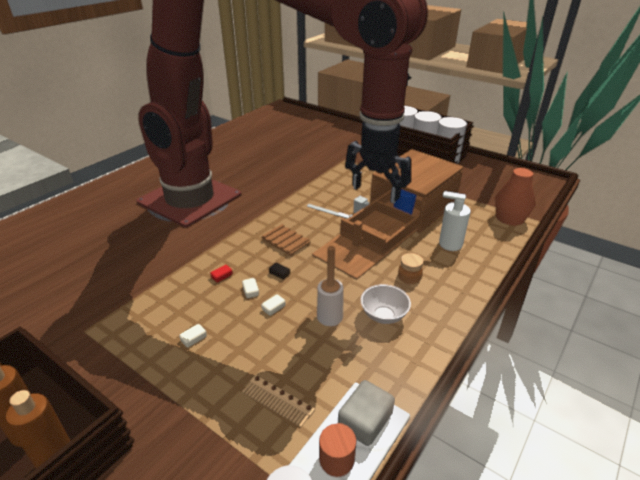

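View pics/side0.png

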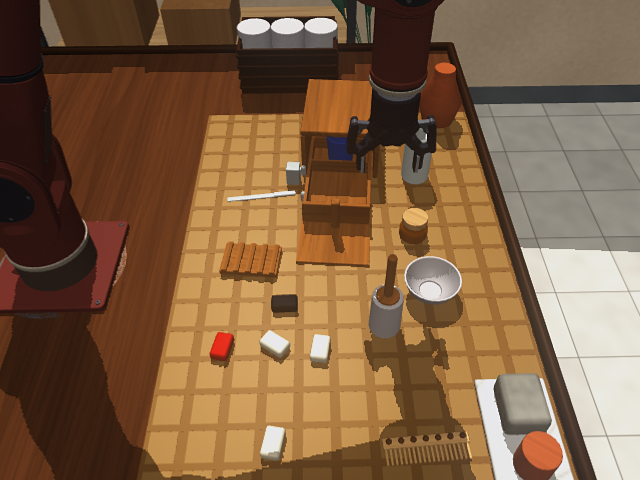

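Both views show the caddy half in with its post at side (338,215). The brush stands in the stand at side (387,300). There are three cream soaps at side (275,344), (320,348) and (273,443); the red and black bars at (222,346) and (285,303) are decoys.

```bash
cat >> h.py <<'E'
def cloud(name,im,d,st=None):
    v,u=np.mgrid[:480,:640]; uv=np.c_[u.ravel(),v.ravel()]
    P=depthpts(name,uv,d,st); P[d.ravel()==0]=np.nan
    return P.reshape(480,640,3)
def soaps(name,im,P):
    hsv=cv2.cvtColor(im,cv2.COLOR_RGB2HSV)
    m=((hsv[...,1]<70)&(hsv[...,2]>100)&(P[...,2]>.008)&(P[...,2]<.06)).astype(np.uint8)
    n,l,s,c=cv2.connectedComponentsWithStats(m); out=[]
    for i in range(1,n):
        if s[i,4]<60: continue
        Q=P[l==i]; zt=np.percentile(Q[:,2],90); T=Q[abs(Q[:,2]-zt)<.006]
        r=cv2.minAreaRect(T[:,:2].astype(np.float32)*1000)
        out.append((np.round(c[i]),s[i,4],round(zt,4),np.round(r[0],1),np.round(r[1],1),round(r[2],1)))
    return out
E
python3 - <<'E'
from h import *
C={}
for n in ("side","scene"):
    im,d,st=load(n+"0"); P=cloud(n,im,d); C[n]=P
    print(n); [print(*o) for o in soaps(n,im,P)]
    Z=P[...,2];X=P[...,0];Y=P[...,1]
    print("table z",np.nanmedian(Z[(abs(X-.55)<.1)&(abs(Y+.2)<.2)]))
    # shelf top
    m=(abs(Z-.129)<.006)&(Y>.1)&(Y<.6)&(abs(X-.57)<.2)
    if m.sum(): print("shelf",cv2.minAreaRect(P[m][:,:2].astype(np.float32)*1000),np.median(Z[m]))
    for nm,(u0,u1,v0,v1) in (("post",(325,350,195,250)),("brush",(375,402,250,340))) if n=="side" else (("post",(365,395,215,260)),("brush",(315,345,240,330))):
        Q=P[v0:v1,u0:u1]
        for v in range(v0,v1,6):
            r=Q[v-v0]; print(nm,v,*[ "%d,%d,%d"%tuple(x*1000) if np.isfinite(x[0]) else '-' for x in r[::4]])
E
```

```text
side
[294. 166.] 135 0.0478 [474.3 245.3] [29.6 41.3] 84.4
[415. 173.] 339 0.0513 [750.5 233.2] [14.7 53.3] 80.5
[433. 276.] 1688 0.0445 [742.  -84.4] [108.4 108.2] 37.5
[384. 326.] 397 0.0553 [ 643.3 -184.3] [10.9 39.6] 83.5
[274. 342.] 423 0.0215 [ 443.7 -203.8] [31.  49.2] 55.9
[320. 347.] 432 0.0215 [ 525.2 -214.8] [49.4 30.3] 80.8
[545. 431.] 1039 0.059 [ 849.1 -342.1] [68.2 85.3] 1.3
[497. 433.] 2204 0.0142 [ 820.5 -366. ] [171.5  63.2] 89.7
[272. 442.] 621 0.0218 [ 448.5 -385.8] [48.7 31.1] 79.7
table z 0.0019330341766055081
shelf ((633.5718383789062, 357.628173828125), (218.8311309814453, 274.4176330566406), 85.02973175048828) 0.12890129656341576
post 195 541,180,14 550,181,12 559,180,14 568,184,10 577,181,12 586,182,12 595,176,16
post 201 540,166,9 549,163,12 556,80,91 564,82,89 576,162,12 585,161,12 594,159,14
post 207 540,105,50 548,101,53 556,76,78 564,75,79 573,103,51 582,100,54 590,98,56
post 213 540,107,30 548,101,35 556,76,60 564,74,63 574,100,36 582,98,38 590,97,39
post 219 539,105,14 548,104,14 556,76,43 564,76,42 574,100,17 582,98,19 591,100,17
post 225 539,95,5 54
[... 4178 characters left out ...]
7,89 640,-176,94 647,-170,93 655,-167,95 662,-162,95 668,-156,94 670,-144,86
brush 294 576,-118,-1 637,-186,82 647,-186,88 655,-182,89 662,-178,90 667,-170,87 675,-166,88 673,-148,74
brush 300 588,-135,-1 634,-183,61 647,-186,70 658,-186,77 664,-180,76 670,-173,74 675,-165,70 674,-149,58
brush 306 601,-152,0 636,-185,46 649,-188,55 657,-185,57 664,-180,58 671,-175,58 676,-167,54 674,-148,38
brush 312 612,-168,0 638,-188,31 648,-186,36 658,-186,41 666,-182,43 671,-174,39 676,-165,35 675,-148,20
brush 318 624,-184,1 638,-187,12 647,-185,16 659,-187,25 666,-182,24 673,-177,24 677,-167,19 674,-145,0
brush 324 635,-198,0 642,-193,0 649,-188,1 659,-187,6 667,-183,7 672,-174,2 678,-167,0 685,-162,0
```

```bash
python3 - <<'E'
import cv2
a=cv2.imread("pics/side0.png")[70:270,210:430];b=cv2.imread("pics/scene0.png")[150:300,280:480]
w=cv2.imread("pics/wrist0.png")
import numpy as np
o=np.zeros((600,800,3),np.uint8)
o[:300,:330]=cv2.resize(a,(330,300),interpolation=3); o[:300,400:800]=cv2.resize(b,(400,300),interpolation=3); o[300:600,:400]=cv2.resize(w,(400,300))
cv2.imwrite("pics/m1.png",o)
E
```

```text
(no output)
```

View pics/m1.png

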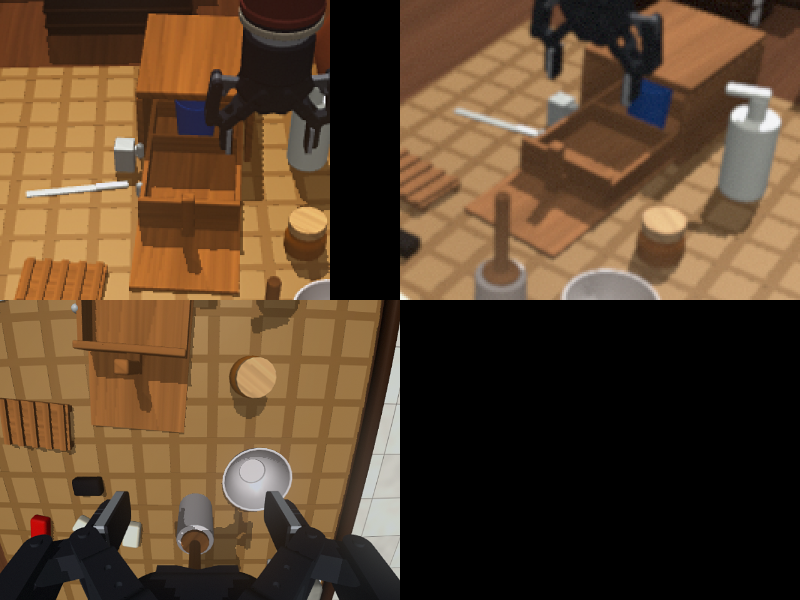

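```bash
cat >> h.py <<'E'
def yaw_face(P,box,zr):
    (x0,x1,y0,y1)=box; m=(P[...,0]>x0)&(P[...,0]<x1)&(P[...,1]>y0)&(P[...,1]<y1)&(P[...,2]>zr[0])&(P[...,2]<zr[1])
    Q=P[m]; l=cv2.fitLine(Q[:,:2].astype(np.float32),cv2.DIST_HUBER,0,.001,.001).ravel()
    return len(Q),np.degrees(np.arctan(l[1]/l[0])),l[2:]
E
python3 - <<'E'
from h import *
for n in ("side","scene"):
    im,d,st=load(n+"0"); P=cloud(n,im,d)
    print(n,"board",yaw_face(P,(.53,.64,.09,.115),(.025,.052)))
    # shelf left edge: per y-bin min x
    Z=P[...,2]; m=(abs(Z-.129)<.006)&(P[...,1]>.26)&(P[...,1]<.45)&(abs(P[...,0]-.61)<.15)
    Q=P[m]; E=[]
    for y in np.arange(.27,.44,.01):
        q=Q[abs(Q[:,1]-y)<.005]; 
        if len(q)>5: E.append((y,q[:,0].min(),q[:,0].max()))
    print(np.round(E,3)[::3].tolist()); E=np.array(E); print("left edge",np.polyfit(E[:,0],E[:,1],1))
    F=[]
    for x in np.arange(.54,.66,.01):
        q=Q[abs(Q[:,0]-x)<.005]
        if len(q)>5: F.append((x,q[:,1].min()))
    print("front",np.round(F,3).tolist())
    m=(abs(Z-.089)<.01)&(abs(P[...,0]-.565)<.03)&(abs(P[...,1]-.09)<.03)
    print("post top",P[m].mean(0),m.sum(), P[m].min(0),P[m].max(0))
    # post front-left sides at mid height
    m=(Z>.065)&(Z<.085)&(abs(P[...,0]-.565)<.02)&(abs(P[...,1]-.083)<.014)
    print("post",P[m].min(0),P[m].max(0),np.median(P[m],0))
    m=(Z>.12)&(abs(P[...,0]-.645)<.03)&(abs(P[...,1]+.16)<.03)
    for z in (.11,.13,.15,.17,.19):
        q=P[m&(abs(Z-z)<.008)]; print("handle",z,q.min(0)[:2],q.max(0)[:2])
    m=(abs(Z-.09)<.006)&(abs(P[...,0]-.645)<.05)&(abs(P[...,1]+.16)<.05)
    print("rim",cv2.minEnclosingCircle(P[m][:,:2].astype(np.float32)))
im,d,st=load("wrist0"); P=cloud("wrist",im,d,st)
m=(abs(P[...,2]-.09)<.008)&(abs(P[...,0]-.57)<.04)&(abs(P[...,1]-.09)<.03); print("wrist post",P[m].mean(0),cv2.minAreaRect(P[m][:,:2].astype(np.float32)*1000))
m=(abs(P[...,2]-.09)<.008)&(abs(P[...,0]-.645)<.05)&(abs(P[...,1]+.16)<.05);print("wrist rim",cv2.minEnclosingCircle(P[m][:,:2].astype(np.float32)))
print("board",yaw_face(P,(.5,.65,.09,.13),(.054,.066)))
E
```

```text
side board (354, np.float32(-5.2102585), array([0.587715  , 0.09975254], dtype=float32))
[[0.27, 0.49, 0.634], [0.3, 0.492, 0.638], [0.33, 0.494, 0.647], [0.36, 0.496, 0.649], [0.39, 0.498, 0.654], [0.42, 0.503, 0.656]]
left edge [0.08411711 0.46684284]
front [[0.54, 0.26], [0.55, 0.261], [0.56, 0.26], [0.57, 0.26], [0.58, 0.261], [0.59, 0.262], [0.6, 0.279], [0.61, 0.32], [0.62, 0.305], [0.63, 0.26], [0.64, 0.262], [0.65, 0.318]]
post top [0.56027643 0.08003516 0.08758091] 84 [0.55194852 0.07170507 0.07904033] [0.56861916 0.09326321 0.0933066 ]
post [0.55194852 0.07099747 0.06520971] [0.56863231 0.07932089 0.08446948] [0.5601948  0.07517854 0.07541145]Traceback (most recent call last):
  File "<stdin>", line 24, in <module>
    return umr_minimum(a, axis, None, out, keepdims, initial, where)
ValueError: zero-size array to reduction operation minimum which has no identity
```

```bash
python3 - <<'E'
from h import *
for n in ("side","scene","wrist"):
    im,d,st=load(n+"0"); P=cloud(n,im,d,st); Z=P[...,2]
    m=(Z>.1)&(abs(P[...,0]-.645)<.03)&(abs(P[...,1]+.16)<.03)
    for z in (.12,.14,.16,.18):
        q=P[m&(abs(Z-z)<.01)]
        if len(q): print(n,"handle",z,len(q),q.min(0)[:2],q.max(0)[:2])
    m=(abs(Z-.092)<.006)&(abs(P[...,0]-.645)<.05)&(abs(P[...,1]+.16)<.05)
    if m.sum(): print("rim",cv2.minEnclosingCircle(P[m][:,:2].astype(np.float32)),np.median(P[m],0))
    m=(abs(Z-.09)<.008)&(abs(P[...,0]-.565)<.025)&(abs(P[...,1]-.085)<.02)
    if m.sum(): print("post",cv2.minAreaRect(P[m][:,:2].astype(np.float32)*1000),np.median(P[m],0))
    q=P[(abs(Z-.06)<.004)&(P[...,0]>.48)&(P[...,0]<.66)&(P[...,1]>.085)&(P[...,1]<.13)]
    if len(q): print("board top",len(q),q.min(0),q.max(0),cv2.minAreaRect(q[:,:2].astype(np.float32)*1000))
E
```

```text
side handle 0.12 62 [ 0.63771359 -0.16891756] [ 0.65336489 -0.15845387]
side handle 0.14 73 [ 0.63795945 -0.16826426] [ 0.65314195 -0.15657   ]
side handle 0.16 69 [ 0.63776892 -0.16841545] [ 0.65352959 -0.15707429]
side handle 0.18 80 [ 0.63773911 -0.16828115] [ 0.65338733 -0.15691307]
rim ((0.6443178653717041, -0.16043958067893982), 0.029003584757447243) [ 0.6429195  -0.1681733   0.09208078]
post ((560.3383178710938, 82.5866470336914), (21.465656280517578, 16.3577880859375), 88.5429458618164) [0.56026195 0.07929232 0.08875517]
board top 243 [0.49170375 0.09409986 0.05601978] [0.63273188 0.11726072 0.06393297] ((562.1814575195312, 106.235595703125), (15.25302505493164, 141.2316131591797), 85.51290130615234)
scene handle 0.12 54 [ 0.63979056 -0.17039371] [ 0.65715282 -0.15594665]
scene handle 0.14 57 [ 0.63996597 -0.16826756] [ 0.65740701 -0.1566387 ]
scene handle 0.16 53 [ 0.64414904 -0.16963139] [ 0.65647243 -0.15833694]
scene handle 0.18 56 [ 0.64379355 -0.17051353] [ 0.65731499 -0.15758569]
rim ((0.6490154266357422, -0.15987730026245117), 0.02904118411242962) [ 0.65577345 -0.1682
[... 297 characters left out ...]
581055, 140.89300537109375), 85.23031616210938)
wrist handle 0.12 321 [ 0.63742531 -0.15891049] [ 0.65301072 -0.14879379]
wrist handle 0.14 354 [ 0.63739709 -0.16102797] [ 0.65354498 -0.14978252]
wrist handle 0.16 19 [ 0.64176839 -0.15302983] [ 0.65104779 -0.15007386]
rim ((0.6457809209823608, -0.15816666185855865), 0.028665781021118164) [ 0.64591718 -0.14783855  0.09242079]
post ((560.6775512695312, 84.31988525390625), (18.49075698852539, 18.47097396850586), 83.69889068603516) [0.56176285 0.08428362 0.09127305]
board top 2490 [0.4907434 0.0850053 0.0561358] [0.63434584 0.11807482 0.06391521] ((561.7777709960938, 99.21670532226562), (26.967227935791016, 143.8222198486328), 84.94571685791016)
```

>>> {"fn": "servo_tool", "kwargs": {
  "steps": [
    [0.03,-0.03,0.03,0,0,0.03,0],
    [0.06,-0.06,0.06,0,0,0.06,0],
    [0.083,-0.089,0.1,0,0,0.087,0],
    [0.083,-0.089,0.12,0,0,0.087,0],
    [0.083,-0.089,0.145,0,0,0.087,0],
    [0.083,-0.089,0.17,0,0,0.087,0],
    [0.083,-0.089,0.17,0,0,0.087,0],
    [0.083,-0.089,0.17,0,0,0.087,1]
  ],
  "newtons": 30
}}

```text
clock: 1.15
ee_pos: [0.5614, 0.083, 0.1347]
orientation: [[0.087, 0.996, 0.001], [0.996, -0.087, 0.0], [0.0, 0.001, -1.0]]
wrist_force: [-0.5, 0.1, 0.7]
opening: 0.0703
gripper_force: 0.0
```

>>> {"fn": "servo_tool", "kwargs": {
  "steps": [
    [0,0,0,0,0,0,1],
    [0,0,0,0,0,0,1],
    [0,0,0,0,0,0,1],
    [0,0,0,0,0,0,1],
    [-0.01,0,0,0,0,0,1],
    [-0.02,0,0,0,0,0,1],
    [-0.03,0,0,0,0,0,1],
    [-0.04,0,0,0,0,0,1]
  ]
}}

```text
clock: 2.15
ee_pos: [0.5575, 0.0431, 0.1345]
orientation: [[0.087, 0.996, 0.0], [0.996, -0.087, 0.001], [0.001, 0.0, -1.0]]
wrist_force: [-2.9, 2.1, 6.6]
opening: 0.0179
gripper_force: 32.5
```

>>> {"fn": "servo_tool", "kwargs": {
  "steps": [
    [-0.012,0,0,0,0,0,1],
    [-0.024,0,0,0,0,0,1],
    [-0.036,0,0,0,0,0,1],
    [-0.044,0,0,0,0,0,1],
    [-0.05,0,0,0,0,0,1],
    [-0.054,0,0,0,0,0,1],
    [-0.056,0,0,0,0,0,1],
    [-0.058,0,0,0,0,0,1]
  ]
}}

```text
clock: 3.15
ee_pos: [0.5524, -0.0147, 0.1345]
orientation: [[0.087, 0.996, 0.0], [0.996, -0.087, 0.001], [0.001, 0.0, -1.0]]
wrist_force: [-3.9, 3.6, 7.6]
opening: 0.0175
gripper_force: 32.5
```

>>> {"fn": "servo_tool", "kwargs": {
  "steps": [
    [-0.002,0,0,0,0,0,1],
    [-0.004,0,0,0,0,0,1],
    [-0.006,0,0,0,0,0,1],
    [-0.008,0,0,0,0,0,1],
    [-0.01,0,0,0,0,0,1],
    [-0.011,0,0,0,0,0,1],
    [-0.012,0,0,0,0,0,1],
    [-0.012,0,0,0,0,0,1]
  ]
}}

```text
clock: 4.15
ee_pos: [0.5514, -0.0267, 0.1345]
orientation: [[0.087, 0.996, 0.0], [0.996, -0.087, 0.0], [0.0, 0.0, -1.0]]
wrist_force: [-3.8, 1.4, 6.9]
opening: 0.0174
gripper_force: 32.5
```

>>> {"fn": "servo_tool", "kwargs": {
  "steps": [
    [-0.001,0,0,0,0,0,1],
    [-0.002,0,0,0,0,0,1],
    [-0.003,0,0,0,0,0,1],
    [-0.004,0,0,0,0,0,1],
    [-0.005,0,0,0,0,0,1],
    [-0.006,0,0,0,0,0,1],
    [-0.007,0,0,0,0,0,1],
    [-0.008,0,0,0,0,0,1]
  ]
}}

```text
clock: 5.15
ee_pos: [0.5511, -0.0297, 0.1345]
orientation: [[0.083, 0.997, 0.001], [0.997, -0.083, 0.006], [0.006, 0.0, -1.0]]
wrist_force: [-0.4, 19.2, 5.1]
opening: 0.0176
gripper_force: 32.3
```

>>> {"fn": "servo_tool", "kwargs": {
  "steps": [
    [0.005,0,0,0,0,0,1],
    [0.005,0,0,0,0,0,0],
    [0.005,0,0,0,0,0,0],
    [0.005,0,0,0,0,0,0],
    [0.005,0,-0.03,0,0,0,0],
    [0.005,0,-0.08,0,0,0,0],
    [0.005,0,-0.13,0,0,0,0],
    [0.005,0,-0.16,0,0,0,0]
  ]
}}

```text
clock: 6.15
ee_pos: [0.5516, -0.0299, 0.2966]
orientation: [[0.087, 0.996, 0.003], [0.996, -0.087, 0.0], [0.0, 0.003, -1.0]]
wrist_force: [0.7, -0.6, -0.9]
opening: 0.0854
gripper_force: 0.0
```

```bash
cat >> h.py <<'E'
def delta(target,yaw_rack=None):
    st=manip.read_state(); R=np.array(st["orientation"]); d=R.T@(np.array(target)-np.array(st["ee_pos"]))
    return d.round(4), st["ee_pos"]
E
python3 - <<'E'
from h import *
st=manip.read_state(); print(st["ee_pos"],st["clock"],st["wrist_force"])
for n in ("side","scene","wrist"):
    im,d,st=shot(n,n+"1"); P=cloud(n,im,d,st); Z=P[...,2]
    hsv=cv2.cvtColor(im,cv2.COLOR_RGB2HSV)
    b=(abs(hsv[...,0].astype(int)-112)<14)&(hsv[...,1]>110)&(abs(P[...,0]-.58)<.1)&(abs(P[...,1]-.2)<.1)
    q=P[b&(Z>.082)]; print(n,b.sum(),len(q))
    if len(q)>5: print("cup rim",cv2.minEnclosingCircle(q[:,:2].astype(np.float32)),np.median(q,0)); v,u=np.where(b); print(u.min(),u.max(),v.min(),v.max())
    m=(abs(Z-.09)<.008)&(abs(P[...,0]-.552)<.025)&(abs(P[...,1]+.03)<.02)
    if m.sum(): print("post",cv2.minAreaRect(P[m][:,:2].astype(np.float32)*1000),np.median(P[m],0))
    m=(abs(Z-.092)<.006)&(abs(P[...,0]-.645)<.05)&(abs(P[...,1]+.16)<.05)
    if m.sum(): print("rim",cv2.minEnclosingCircle(P[m][:,:2].astype(np.float32)))
E
```

```text
[ 0.55162044 -0.02993018  0.29663059] 6.15 [ 0.70365532 -0.60300597 -0.88756579]
side 810 104
cup rim ((0.5689793825149536, 0.19147168099880219), 0.03423849865794182) [0.558397   0.17002207 0.0866476 ]
323 353 160 192
post ((550.3981323242188, -29.758150100708008), (20.043119430541992, 17.21199607849121), 88.35414123535156) [ 0.55115853 -0.03224002  0.08864588]
rim ((0.6451806426048279, -0.1609373241662979), 0.028680305927991867)
scene 576 109
cup rim ((0.5739634037017822, 0.1921807825565338), 0.03533005714416504) [0.57594894 0.18937592 0.08582759]
370 394 200 230
post ((554.5712890625, -28.165117263793945), (20.064224243164062, 22.72271728515625), 82.45153045654297) [ 0.5547898  -0.03071047  0.0878862 ]
rim ((0.6486057639122009, -0.1614305078983307), 0.028589943423867226)
wrist 0 0
post ((550.9373168945312, -26.879480361938477), (17.71991539001465, 17.129222869873047), 84.91499328613281) [ 0.55095574 -0.02560494  0.0913166 ]
rim ((0.6402989029884338, -0.15841564536094666), 0.027665331959724426)
```

View pics/wrist1.png

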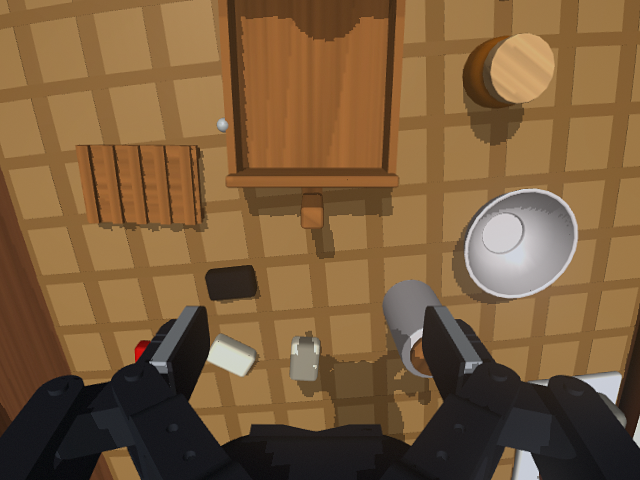

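The wrist view shows the caddy fully out, the post at (312,212), and soaps at (232,355) and (305,358). The brush and stand are beside the right finger. Next I grip the brush.

>>> {"fn": "servo_tool", "kwargs": {
  "steps": [
    [-0.035,0.03,0,0,0,0,0],
    [-0.07,0.06,0,0,0,0,0],
    [-0.105,0.09,0,0,0,0,0],
    [-0.1215,0.1043,0,0,0,0,0],
    [-0.1215,0.1043,0.0,0,0,0,0],
    [-0.1215,0.1043,0.03,0,0,0,0],
    [-0.1215,0.1043,0.06,0,0,0,0],
    [-0.1215,0.1043,0.0815,0,0,0,0]
  ]
}}

```text
clock: 7.3
ee_pos: [0.6433, -0.1581, 0.2101]
orientation: [[0.086, 0.996, -0.003], [0.996, -0.086, 0.001], [0.001, -0.003, -1.0]]
wrist_force: [0.1, -0.4, -0.3]
opening: 0.0854
gripper_force: 0.0
```

>>> {"fn": "servo_tool", "kwargs": {
  "steps": [
    [0,0,0,0,0,0,0],
    [0,0,0,0,0,0,1],
    [0,0,0,0,0,0,1],
    [0,0,0,0,0,0,1],
    [0,0,0,0,0,0,1],
    [0,0,0,0,0,0,1],
    [0,0,0,0,0,0,1],
    [0,0,0,0,0,0,1]
  ],
  "newtons": 60
}}

```text
clock: 8.3
ee_pos: [0.6447, -0.1598, 0.2128]
orientation: [[0.087, 0.996, 0.001], [0.996, -0.087, -0.0], [-0.0, 0.001, -1.0]]
wrist_force: [-0.4, -0.1, 4.5]
opening: 0.0148
gripper_force: 58.3
```

```bash
python3 - <<'E'
from h import *
for n in ("side",):
    im,d,st=shot(n,n+"2")
st=manip.read_state();print(st["opening"],st["gripper_force"],st["wrist_force"],st["moment"],st["ee_pos"])
im=cv2.imread("pics/side2.png")[200:400,250:500]; cv2.imwrite("pics/side2c.png",cv2.resize(im,(500,400)))
E
```

```text
0.014289911834415431 58.38825166225433 [-0.46383143  0.19474917  6.25158738] [ 0.03521533  0.1973054  -0.01484861] [ 0.64466778 -0.15974276  0.21280757]
```

View pics/side2c.png

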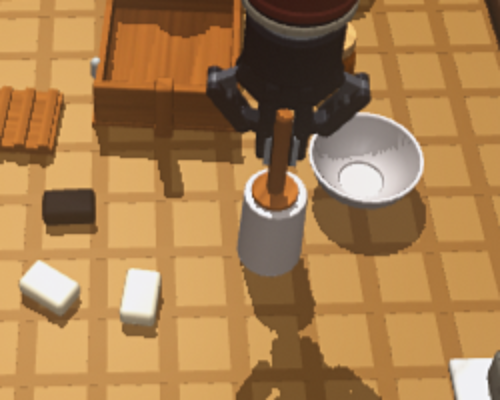

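>>> {"fn": "servo_tool", "kwargs": {
  "steps": [
    [0,0,-0.01,0,0,0,1],
    [0,0,-0.025,0,0,0,1],
    [0,0,-0.04,0,0,0,1],
    [0,0,-0.06,0,0,0,1],
    [0,0,-0.08,0,0,0,1],
    [0,0,-0.105,0,0,0,1],
    [0,0,-0.13,0,0,0,1],
    [0,0,-0.13,0,0,0,1]
  ]
}}

```text
clock: 9.35
ee_pos: [0.6452, -0.16, 0.3457]
orientation: [[0.087, 0.996, 0.005], [0.996, -0.087, -0.001], [-0.0, 0.005, -1.0]]
wrist_force: [0.7, -0.3, -1.0]
opening: 0.0146
gripper_force: 58.4
```

```bash
python3 - <<'E'
from h import *
for n in ("side","scene"):
    im,d,st=shot(n,n+"3"); P=cloud(n,im,d); Z=P[...,2]
    m=(abs(P[...,0]-.645)<.04)&(abs(P[...,1]+.16)<.04)
    for z in np.arange(.11,.29,.015):
        q=P[m&(abs(Z-z)<.006)]
        if len(q): print(n,round(z,3),len(q),(q.min(0)[:2]*1000).round(),(q.max(0)[:2]*1000).round())
st=manip.read_state();print(st["opening"],st["gripper_force"],st["wrist_force"],st["ee_pos"])
a=cv2.imread("pics/side3.png")[150:370,280:500];b=cv2.imread("pics/scene3.png")[150:370,230:450]
cv2.imwrite("pics/m3.png",cv2.resize(np.hstack([a,b]),(800,400)))
E
```

```text
side 0.14 18 [ 635. -172.] [ 655. -164.]
side 0.155 72 [ 634. -173.] [ 658. -157.]
side 0.17 67 [ 634. -174.] [ 659. -159.]
side 0.185 78 [ 634. -174.] [ 658. -157.]
side 0.2 110 [ 634. -173.] [ 657. -152.]
side 0.23 340 [ 625. -181.] [ 666. -140.]
side 0.245 50 [ 637. -170.] [ 653. -159.]
side 0.26 59 [ 637. -169.] [ 653. -159.]
side 0.275 87 [ 627. -174.] [ 664. -163.]
scene 0.14 30 [ 639. -172.] [ 660. -155.]
scene 0.155 52 [ 637. -174.] [ 660. -155.]
scene 0.17 58 [ 637. -175.] [ 661. -152.]
scene 0.185 53 [ 636. -174.] [ 661. -152.]
scene 0.2 87 [ 638. -173.] [ 661. -150.]
scene 0.215 2 [ 660. -175.] [ 667. -161.]
scene 0.23 180 [ 628. -181.] [ 668. -139.]
scene 0.245 42 [ 643. -169.] [ 656. -157.]
scene 0.26 40 [ 644. -169.] [ 656. -156.]
scene 0.275 72 [ 626. -173.] [ 667. -153.]
0.014320319991194397 58.42904090881348 [-0.92464353  0.39678764 -1.20913017] [ 0.64445286 -0.15965544  0.34258214]
```

View pics/m3.png

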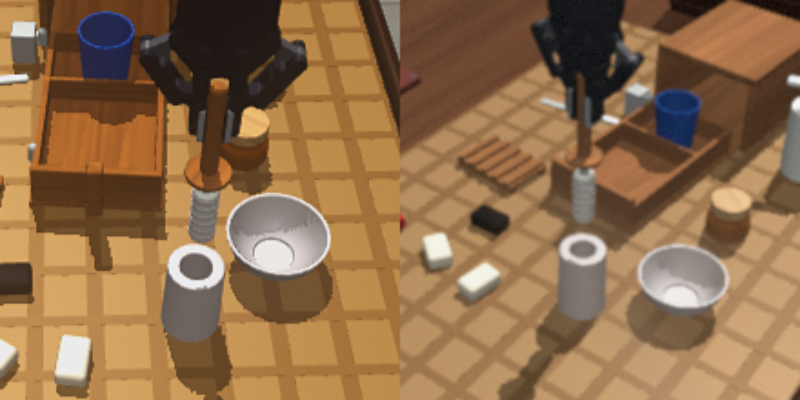

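>>> {"fn": "servo_tool", "kwargs": {
  "steps": [
    [0.03,-0.01,0,0,0,0,1],
    [0.075,-0.023,0,0,0,0,1],
    [0.125,-0.038,0,0,0,0,1],
    [0.175,-0.053,0,0,0,0,1],
    [0.225,-0.068,0,0,0,0,1],
    [0.275,-0.083,0,0,0,0,1],
    [0.315,-0.0955,0,0,0,0,1],
    [0.3442,-0.1044,0,0,0,0,1]
  ]
}}

```text
clock: 10.45
ee_pos: [0.5692, 0.1945, 0.3413]
orientation: [[0.085, 0.996, -0.002], [0.996, -0.085, -0.0], [-0.0, -0.002, -1.0]]
wrist_force: [0.5, -0.7, -0.7]
opening: 0.0147
gripper_force: 58.5
```

>>> {"fn": "servo_tool", "kwargs": {
  "steps": [
    [0,0,0,0,0,0,1],
    [0,0,0,0,0,0,1],
    [0,0,0,0,0,0,1],
    [0,0,0,0,0,0,1],
    [0,0,0,0,0,0,1],
    [0,0,0.01,0,0,0,1],
    [0,0,0.025,0,0,0,1],
    [0,0,0.03,0,0,0,1]
  ]
}}

```text
clock: 11.45
ee_pos: [0.5698, 0.1921, 0.3104]
orientation: [[0.087, 0.996, -0.002], [0.996, -0.087, -0.001], [-0.001, -0.002, -1.0]]
wrist_force: [-0.5, -1.1, -0.8]
opening: 0.0145
gripper_force: 58.5
```

```bash
python3 - <<'E'
from h import *
for n in ("side","scene"):
    im,d,st=shot(n,n+"4"); P=cloud(n,im,d); Z=P[...,2]
    m=(abs(P[...,0]-.57)<.04)&(abs(P[...,1]-.19)<.04)
    for z in (.12,.14,.16,.195,.21):
        q=P[m&(abs(Z-z)<.006)]
        if len(q): print(n,round(z,3),len(q),(q.min(0)[:2]*1000).round(),(q.max(0)[:2]*1000).round())
st=manip.read_state();print(st["opening"],st["gripper_force"],st["wrist_force"],st["ee_pos"],st["orientation"])
a=cv2.imread("pics/side4.png")[100:270,270:440];b=cv2.imread("pics/scene4.png")[110:280,300:470]
cv2.imwrite("pics/m4.png",cv2.resize(np.hstack([a,b]),(800,400)))
E
```

```text
side 0.12 53 [557. 178.] [580. 194.]
side 0.14 49 [559. 176.] [580. 189.]
side 0.16 62 [559. 178.] [582. 193.]
side 0.195 191 [550. 169.] [589. 211.]
side 0.21 37 [562. 182.] [577. 191.]
scene 0.12 37 [565. 176.] [585. 194.]
scene 0.14 39 [562. 176.] [586. 197.]
scene 0.16 40 [564. 178.] [586. 197.]
scene 0.195 103 [553. 169.] [593. 209.]
scene 0.21 27 [566. 181.] [581. 197.]
0.0144899708573326 58.455989956855774 [ 0.02820466 -0.28678422 -0.96384322] [0.57006292 0.19213866 0.31122305] [[ 8.68875816e-02  9.96216685e-01 -1.69274571e-03]
 [ 9.96217777e-01 -8.68888414e-02 -6.85372014e-04]
 [-8.29859749e-04 -1.62679305e-03 -9.99998332e-01]]
```

View pics/m4.png

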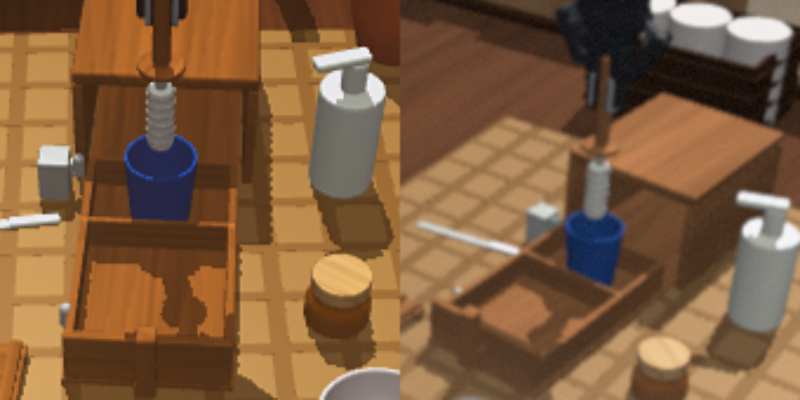

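The brush is centred above the blue cup in both views, at (160,150) and (597,215) in the montage.

>>> {"fn": "servo_tool", "kwargs": {
  "steps": [
    [0,0,0.015,0,0,0,1],
    [0,0,0.03,0,0,0,1],
    [0,0,0.045,0,0,0,1],
    [0,0,0.06,0,0,0,1],
    [0,0,0.072,0,0,0,1],
    [0,0,0.08,0,0,0,1],
    [0,0,0.083,0,0,0,1],
    [0,0,0.083,0,0,0,1]
  ]
}}

```text
clock: 12.55
ee_pos: [0.5705, 0.1923, 0.2295]
orientation: [[0.087, 0.996, 0.0], [0.996, -0.087, 0.0], [0.0, 0.0, -1.0]]
wrist_force: [0.8, -0.1, -0.0]
opening: 0.0148
gripper_force: 58.5
```

>>> {"fn": "servo_tool", "kwargs": {
  "steps": [
    [0,0,0.002,0,0,0,1],
    [0,0,0.002,0,0,0,1],
    [0,0,-0.012,0,0,0,1],
    [0,0,-0.026,0,0,0,1],
    [0,0,-0.04,0,0,0,1],
    [0,0,-0.05,0,0,0,1],
    [0,0,-0.05,0,0,0,1],
    [0,0,-0.05,0,0,0,1]
  ]
}}

```text
clock: 13.55
ee_pos: [0.5702, 0.1922, 0.279]
orientation: [[0.087, 0.996, -0.001], [0.996, -0.087, -0.0], [-0.0, -0.001, -1.0]]
wrist_force: [-0.2, -0.4, -0.4]
opening: 0.0147
gripper_force: 58.5
```

>>> {"fn": "servo_tool", "kwargs": {
  "steps": [
    [0,0,0.015,0,0,0,1],
    [0,0,0.03,0,0,0,1],
    [0,0,0.042,0,0,0,1],
    [0,0,0.049,0,0,0,1],
    [0,0,0.052,0,0,0,1],
    [0,0,0.054,0,0,0,1],
    [0,0,0.055,0,0,0,1],
    [0,0,0.055,0,0,0,1]
  ]
}}

```text
clock: 14.55
ee_pos: [0.5705, 0.1923, 0.2246]
orientation: [[0.087, 0.996, 0.0], [0.996, -0.087, 0.0], [0.0, 0.0, -1.0]]
wrist_force: [1.1, 0.9, -0.7]
opening: 0.0146
gripper_force: 58.5
```

>>> {"fn": "servo_tool", "kwargs": {
  "steps": [
    [0,0,0,0,0,0,1],
    [0,0,-0.014,0,0,0,1],
    [0,0,-0.028,0,0,0,1],
    [0,0,-0.042,0,0,0,1],
    [0,0,-0.053,0,0,0,1],
    [0,0,-0.053,0,0,0,1],
    [0,0,-0.053,0,0,0,1],
    [0,0,-0.04,0,0,0,1]
  ]
}}

```text
clock: 15.55
ee_pos: [0.5707, 0.1924, 0.2643]
orientation: [[0.087, 0.996, 0.001], [0.996, -0.087, 0.0], [0.0, 0.001, -1.0]]
wrist_force: [-0.1, -0.2, -0.9]
opening: 0.0144
gripper_force: 58.5
```

>>> {"fn": "servo_tool", "kwargs": {
  "steps": [
    [0,0,0.012,0,0,0,1],
    [0,0,0.024,0,0,0,1],
    [0,0,0.034,0,0,0,1],
    [0,0,0.038,0,0,0,1],
    [0,0,0.04,0,0,0,1],
    [0,0,0.041,0,0,0,1],
    [0,0,0.041,0,0,0,1],
    [0,0,0.041,0,0,0,1]
  ]
}}

```text
clock: 16.55
ee_pos: [0.5706, 0.1924, 0.2239]
orientation: [[0.087, 0.996, 0.001], [0.996, -0.087, 0.0], [0.0, 0.001, -1.0]]
wrist_force: [0.2, 0.7, 2.8]
opening: 0.0148
gripper_force: 58.8
```

>>> {"fn": "servo_tool", "kwargs": {
  "steps": [
    [0,0,-0.015,0,0,0,1],
    [0,0,-0.03,0,0,0,1],
    [0,0,-0.045,0,0,0,1],
    [0,0,-0.06,0,0,0,1],
    [0,0,-0.08,0,0,0,1],
    [0,0,-0.1,0,0,0,1],
    [0,0,-0.12,0,0,0,1],
    [-0.02,0.006,-0.12,0,0,0,1]
  ]
}}

```text
clock: 17.55
ee_pos: [0.5749, 0.173, 0.3455]
orientation: [[0.084, 0.996, 0.003], [0.996, -0.084, 0.002], [0.002, 0.003, -1.0]]
wrist_force: [0.2, 1.1, -2.0]
opening: 0.0143
gripper_force: 58.5
```

>>> {"fn": "servo_tool", "kwargs": {
  "steps": [
    [-0.045,0.0137,0,0,0,0,1],
    [-0.095,0.0289,0,0,0,0,1],
    [-0.145,0.044,0,0,0,0,1],
    [-0.195,0.0592,0,0,0,0,1],
    [-0.245,0.0744,0,0,0,0,1],
    [-0.29,0.0881,0,0,0,0,1],
    [-0.315,0.0956,0,0,0,0,1],
    [-0.3243,0.0985,0,0,0,0,1]
  ]
}}

```text
clock: 18.55
ee_pos: [0.6437, -0.1634, 0.3424]
orientation: [[0.091, 0.996, -0.002], [0.996, -0.091, -0.001], [-0.001, -0.002, -1.0]]
wrist_force: [0.2, 0.3, -1.4]
opening: 0.0143
gripper_force: 58.5
```

>>> {"fn": "servo_tool", "kwargs": {
  "steps": [
    [0,0,0,0,0,0,1],
    [0,0,0,0,0,0,1],
    [0,0,0,0,0,0,1],
    [0,0,0,0,0,0,1],
    [0,0,0,0,0,0,1],
    [0,0,0.01,0,0,0,1],
    [0,0,0.02,0,0,0,1],
    [0,0,0.02,0,0,0,1]
  ]
}}

```text
clock: 19.55
ee_pos: [0.6441, -0.1597, 0.3218]
orientation: [[0.087, 0.996, -0.002], [0.996, -0.087, 0.0], [0.0, -0.003, -1.0]]
wrist_force: [0.5, -0.2, -0.1]
opening: 0.0143
gripper_force: 58.5
```

```bash
python3 - <<'E'
from h import *
for n in ("side","scene"):
    im,d,st=shot(n,n+"5"); P=cloud(n,im,d); Z=P[...,2]
    m=(abs(P[...,0]-.645)<.04)&(abs(P[...,1]+.16)<.04)
    for z in (.065,.09,.13,.15,.165,.23,.245):
        q=P[m&(abs(Z-z)<.006)]
        if len(q): print(n,round(z,3),len(q),(q.min(0)[:2]*1000).round(),(q.max(0)[:2]*1000).round())
    im2,d2,_=load(n+"3"); P2=cloud(n,im2,d2)
    q=P2[(abs(P2[...,2]-.092)<.006)&m]; print("rim",cv2.minEnclosingCircle(q[:,:2].astype(np.float32)))
st=manip.read_state();print(st["ee_pos"])
E
```

```text
side 0.065 193 [ 618. -189.] [ 673. -141.]
side 0.09 418 [ 618. -189.] [ 673. -134.]
side 0.13 64 [ 632. -172.] [ 655. -156.]
side 0.15 74 [ 631. -174.] [ 656. -158.]
side 0.165 64 [ 632. -173.] [ 655. -159.]
side 0.23 54 [ 636. -169.] [ 651. -157.]
side 0.245 48 [ 630. -169.] [ 650. -162.]
rim ((0.6487745046615601, 0.030024051666259766), 0.21948179602622986)
scene 0.065 151 [ 630. -190.] [ 677. -141.]
scene 0.09 278 [ 622. -188.] [ 677. -133.]
scene 0.13 59 [ 640. -173.] [ 660. -151.]
scene 0.15 53 [ 639. -173.] [ 659. -154.]
scene 0.165 52 [ 639. -173.] [ 660. -155.]
scene 0.23 42 [ 641. -168.] [ 656. -159.]
scene 0.245 34 [ 639. -170.] [ 660. -160.]
rim ((0.6065328121185303, -0.10757268965244293), 0.09471656382083893)
[ 0.6445197  -0.1597948   0.32317463]
```

>>> {"fn": "servo_tool", "kwargs": {
  "steps": [
    [0,0.0008,0.015,0,0,0,1],
    [0,0.0008,0.03,0,0,0,1],
    [0,0.0008,0.045,0,0,0,1],
    [0,0.0008,0.06,0,0,0,1],
    [0,0.0008,0.075,0,0,0,1],
    [0,0.0008,0.09,0,0,0,1],
    [0,0.0008,0.1,0,0,0,1],
    [0,0.0008,0.107,0,0,0,1]
  ]
}}

```text
clock: 20.65
ee_pos: [0.6454, -0.1599, 0.2158]
orientation: [[0.087, 0.996, -0.0], [0.996, -0.087, -0.0], [-0.0, -0.0, -1.0]]
wrist_force: [-0.1, -0.4, 0.2]
opening: 0.0149
gripper_force: 58.5
```

>>> {"fn": "servo_tool", "kwargs": {
  "steps": [
    [0,0,0.002,0,0,0,1],
    [0,0,0.003,0,0,0,1],
    [0,0,0.003,0,0,0,1],
    [0,0,0.003,0,0,0,0],
    [0,0,0.003,0,0,0,0],
    [0,0,0.003,0,0,0,0],
    [0,0,0.003,0,0,0,0],
    [0,0,0.003,0,0,0,0]
  ]
}}

```text
clock: 21.65
ee_pos: [0.6454, -0.1599, 0.2134]
orientation: [[0.087, 0.996, 0.0], [0.996, -0.087, -0.0], [-0.0, 0.0, -1.0]]
wrist_force: [1.3, -0.0, -0.8]
opening: 0.0854
gripper_force: 0.0
```

>>> {"fn": "servo_tool", "kwargs": {
  "steps": [
    [0,0,-0.02,0,0,0,0],
    [0,0,-0.045,0,0,0,0],
    [0,0,-0.075,0,0,0,0],
    [0,0,-0.09,0,0,0,0],
    [0.025,-0.03,-0.1,0,0,0,0],
    [0.05,-0.06,-0.1,0,0,0,0],
    [0.08,-0.08,-0.1,0,0,0,0],
    [0.08,-0.08,-0.1,0,0,0,0]
  ]
}}

```text
clock: 22.65
ee_pos: [0.5719, -0.0703, 0.3142]
orientation: [[0.083, 0.997, 0.001], [0.997, -0.083, 0.001], [0.001, 0.0, -1.0]]
wrist_force: [0.2, -1.4, 0.4]
opening: 0.0853
gripper_force: 0.0
```

```bash
python3 - <<'E'
from h import *
for n in ("side","scene","wrist"):
    im,d,st=shot(n,n+"6"); P=cloud(n,im,d,st); Z=P[...,2]
    m=(abs(P[...,0]-.645)<.04)&(abs(P[...,1]+.16)<.04)&(Z>.085)
    if m.sum(): print(n,"top",Z[m].max())
    for z in (.11,.15,.18):
        q=P[m&(abs(Z-z)<.006)]
        if len(q): print(n,round(z,3),len(q),(q.min(0)[:2]*1000).round(),(q.max(0)[:2]*1000).round())
    [print(*o) for o in soaps(n,im,P)]
st=manip.read_state();print(st["ee_pos"],st["clock"])
E
```

```text
side top 0.6005110331916362
side 0.11 38 [ 638. -169.] [ 653. -158.]
side 0.15 42 [ 638. -169.] [ 653. -161.]
side 0.18 50 [ 638. -170.] [ 652. -160.]
[415. 172.] 425 0.0545 [750.9 232.7] [24.4 55.6] 85.1
[292. 166.] 115 0.0477 [468.1 246.1] [31.4 29.5] 88.3
[433. 276.] 1681 0.0445 [741.4 -84.6] [108.9 108.7] 40.5
[384. 326.] 426 0.0554 [ 642.1 -183.6] [11.7 44.1] 81.0
[274. 342.] 428 0.0216 [ 443.7 -203.7] [31.9 48.4] 52.2
[320. 348.] 442 0.0216 [ 525.1 -215.9] [50.2 30.6] 80.8
[544. 431.] 1058 0.0591 [ 849.1 -341.7] [67.7 86.3] 0.5
[497. 433.] 2210 0.0142 [ 820.9 -366.3] [171.4  63.7] 89.8
[272. 442.] 617 0.0215 [ 448.6 -385.4] [49.7 31.1] 79.4
scene top 0.6345154391364982
scene 0.11 32 [ 642. -169.] [ 656. -155.]
scene 0.15 32 [ 642. -169.] [ 656. -158.]
scene 0.18 35 [ 645. -169.] [ 657. -160.]
[203.  22.] 279 0.0542 [-1647.6  1601.5] [131.3 229.3] 87.8
[66. 50.] 1410 0.0547 [-1750.3   717.3] [834.6  56.9] 89.5
[287.  38.] 76 0.0447 [-972.  1645.1] [26.3 10.6] 23.1
[574.  89.] 202 0.0553 [ 739.2 1642.3] [25.9 78.6] 88.5
[626.  98.] 163 0.0561 [ 951.7 1643.9] [33.2 55.9] 87.2
[ 23
[... 561 characters left out ...]
t top 0.19821404066529325
wrist 0.11 150 [ 637. -162.] [ 652. -151.]
wrist 0.15 123 [ 637. -162.] [ 645. -150.]
wrist 0.18 46 [ 637. -162.] [ 639. -155.]
[197.  73.] 108 0.0492 [482.5  46.8] [9.3 8.9] 47.6
[498. 200.] 8119 0.0465 [741.7 -83.7] [108.5 108.6] 6.3
[387. 255.] 1070 0.0557 [ 640.4 -138.7] [50.5 16.8] 14.2
[216. 315.] 897 0.0221 [ 444.2 -200. ] [31.5 49.7] 52.3
[284. 319.] 1177 0.0224 [ 525.3 -211.4] [49.4 31.2] 80.7
[554. 355.] 2119 0.0147 [ 848.3 -304.3] [120.2  52.8] 0.0
[595. 379.] 89 0.0596 [ 865.3 -296.4] [ 3.8 30.4] 85.5
[238. 429.] 366 0.0219 [ 448.1 -372.9] [31.2 26.4] 76.7
[516. 466.] 1089 0.0146 [ 825.3 -473.7] [66.6 70.9] 85.4
[ 0.57285171 -0.07400394  0.31368853] 22.8
```

View pics/scene6.png

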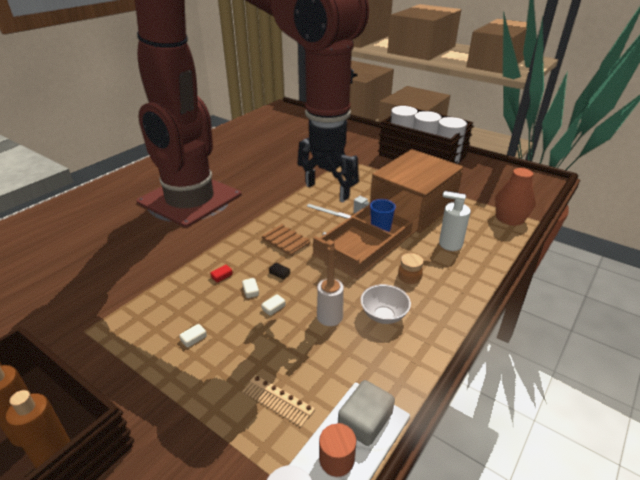

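The scene view shows the brush seated in its stand at (330,290), the caddy out, and soaps at (250,288), (273,305) and (192,335). Next I pick soap B.

>>> {"fn": "servo_tool", "kwargs": {
  "steps": [
    [-0.045,-0.011,0,0,0,0.03,0.35],
    [-0.09,-0.022,0.02,0,0,0.073,0.35],
    [-0.13,-0.031,0.06,0,0,0.073,0.35],
    [-0.1445,-0.0345,0.11,0,0,0.073,0.35],
    [-0.1445,-0.0345,0.16,0,0,0.073,0.35],
    [-0.1445,-0.0345,0.2,0,0,0.073,0.35],
    [-0.1445,-0.0345,0.2,0,0,0.073,0.35],
    [-0.1445,-0.0345,0.2,0,0,0.073,0.35]
  ],
  "newtons": 25
}}

```text
clock: 23.8
ee_pos: [0.5265, -0.2151, 0.1149]
orientation: [[0.16, 0.987, 0.001], [0.987, -0.16, -0.001], [-0.001, 0.001, -1.0]]
wrist_force: [-0.1, -0.6, 1.3]
opening: 0.0557
gripper_force: 0.0
```

>>> {"fn": "servo_tool", "kwargs": {
  "steps": [
    [0,0,0.01,0,0,0,0.35],
    [0,0,0.022,0,0,0,0.35],
    [0,0,0.033,0,0,0,0.35],
    [0,0,0.0375,0,0,0,0.35],
    [0,0,0.0375,0,0,0,0.35],
    [0,0,0.0375,0,0,0,1],
    [0,0,0.0375,0,0,0,1],
    [0,0,0.0375,0,0,0,1]
  ]
}}

```text
clock: 24.8
ee_pos: [0.526, -0.2143, 0.0764]
orientation: [[0.159, 0.987, 0.001], [0.987, -0.159, -0.0], [-0.0, 0.001, -1.0]]
wrist_force: [-0.5, -0.1, 2.7]
opening: 0.0315
gripper_force: 25.6
```

>>> {"fn": "servo_tool", "kwargs": {
  "steps": [
    [0,0,-0.03,0,0,0,1],
    [0,0,-0.07,0,0,0,1],
    [0.03,-0.004,-0.115,0,0,-0.02,1],
    [0.08,-0.011,-0.115,0,0,-0.04,1],
    [0.135,-0.018,-0.115,0,0,-0.073,1],
    [0.19,-0.026,-0.115,0,0,-0.073,1],
    [0.245,-0.034,-0.115,0,0,-0.073,1],
    [0.3,-0.041,-0.115,0,0,-0.073,1]
  ]
}}

```text
clock: 25.8
ee_pos: [0.5328, 0.0902, 0.1911]
orientation: [[0.087, 0.996, 0.0], [0.996, -0.087, 0.0], [0.0, 0.0, -1.0]]
wrist_force: [0.4, 0.4, -0.5]
opening: 0.031
gripper_force: 25.3
```

>>> {"fn": "servo_tool", "kwargs": {
  "steps": [
    [0.02,-0.0043,0,0,0,0,1],
    [0.02,-0.0043,0,0,0,0,1],
    [0.02,-0.0043,0.02,0,0,0,1],
    [0.02,-0.0043,0.04,0,0,0,1],
    [0.02,-0.0043,0.06,0,0,0,1],
    [0.02,-0.0043,0.08,0,0,0,1],
    [0.02,-0.0043,0.092,0,0,0,1],
    [0.02,-0.0043,0.092,0,0,0,1]
  ]
}}

```text
clock: 26.8
ee_pos: [0.5302, 0.1077, 0.0983]
orientation: [[0.088, 0.996, -0.001], [0.996, -0.088, -0.001], [-0.001, -0.001, -1.0]]
wrist_force: [-0.9, 0.3, -0.8]
opening: 0.0315
gripper_force: 25.3
```

>>> {"fn": "servo_tool", "kwargs": {
  "steps": [
    [0,0.004,0.004,0,0,0,1],
    [0,0.004,0.0075,0,0,0,1],
    [0,0.004,0.0075,0,0,0,1],
    [0,0.004,0.0075,0,0,0,0.52],
    [0,0.004,0.0075,0,0,0,0.52],
    [0,0.004,0.0075,0,0,0,0.52],
    [0,0.004,-0.03,0,0,0,0.52],
    [0,0.004,-0.08,0,0,0,0.4]
  ]
}}

```text
clock: 27.8
ee_pos: [0.5337, 0.1083, 0.1789]
orientation: [[0.087, 0.996, -0.003], [0.996, -0.087, -0.001], [-0.001, -0.003, -1.0]]
wrist_force: [-0.2, 0.6, 0.3]
opening: 0.0514
gripper_force: 0.0
```

```bash
python3 - <<'E'
from h import *
for n in ("side","scene"):
    im,d,st=shot(n,n+"7"); P=cloud(n,im,d,st)
    [print(n,*o) for o in soaps(n,im,P) if abs(o[3][0]-520)<90]
st=manip.read_state();print(st["ee_pos"],st["clock"],st["orientation"])
E
```

```text
side [322. 215.] 290 0.0345 [533.6 106.9] [50.5 30. ] 88.7
side [274. 343.] 457 0.0214 [ 443.7 -203.7] [30. 50.] 54.8
side [272. 442.] 615 0.0216 [ 448.7 -385.8] [49.2 31.3] 78.8
scene [353. 234.] 208 0.0333 [538.1 106.6] [51.9 32.1] 87.8
scene [250. 287.] 218 0.0207 [ 447.  -201.8] [31.2 50.8] 52.8
scene [192. 334.] 328 0.0209 [ 450.  -385.7] [48.6 33.3] 79.2
[0.53709576 0.10916593 0.18438817] 27.9 [[ 0.08701707  0.99617235  0.00828668]
 [ 0.99620221 -0.08703896  0.0023177 ]
 [ 0.0030301   0.00805353 -0.99996298]]
```

>>> {"fn": "servo_tool", "kwargs": {
  "steps": [
    [-0.03,-0.006,-0.02,0,0,-0.15,0.35],
    [-0.08,-0.016,-0.02,0,0,-0.32,0.35],
    [-0.13,-0.025,-0.02,0,0,-0.49,0.35],
    [-0.18,-0.035,-0.02,0,0,-0.66,0.35],
    [-0.23,-0.045,-0.02,0,0,-0.83,0.35],
    [-0.28,-0.055,-0.01,0,0,-1.0,0.35],
    [-0.3177,-0.0623,0.02,0,0,-1.026,0.35],
    [-0.3177,-0.0623,0.05,0,0,-1.026,0.35]
  ]
}}

```text
clock: 28.9
ee_pos: [0.4436, -0.206, 0.1283]
orientation: [[-0.804, 0.594, 0.001], [0.594, 0.804, -0.001], [-0.001, -0.001, -1.0]]
wrist_force: [0.5, 0.6, -0.2]
opening: 0.0553
gripper_force: 0.0
```

```bash
python3 - <<'E'
from h import *
for n in ("scene","wrist"):
    im,d,st=shot(n,n+"8"); P=cloud(n,im,d,st)
    [print(n,*o) for o in soaps(n,im,P) if abs(o[3][0]-480)<90]
st=manip.read_state();print(st["ee_pos"],st["clock"],st["orientation"],st["joint_pos"])
E
```

```text
scene [361. 201.] 95 0.0463 [479.2 245.9] [32.9 44. ] 89.4
scene [353. 234.] 211 0.0331 [538.7 108.7] [32.2 52.7] 1.0
scene [250. 287.] 217 0.0207 [ 448.5 -203.7] [31.2 51.6] 52.1
scene [192. 335.] 328 0.021 [ 449.4 -386.1] [48.3 32.5] 81.5
wrist [320. 270.] 5608 0.0224 [ 442.4 -200.6] [31.9 49.1] 54.2
[ 0.4426868  -0.2025432   0.12616981] 29.0 [[-0.80605855  0.59181454 -0.0050166 ]
 [ 0.59181567  0.80607209  0.00141596]
 [ 0.00488173 -0.00182756 -0.99998641]] [ 0.190601    0.18385849  0.15996896  2.05351732 -0.03635598  0.91203368
  1.3078125 ]
```

Aligned; I descend and grip.

>>> {"fn": "servo_tool", "kwargs": {
  "steps": [
    [0,0,0.01,0,0,0,0.35],
    [0,0,0.025,0,0,0,0.35],
    [0,0,0.04,0,0,0,0.35],
    [0,0,0.052,0,0,0,0.35],
    [0,0,0.052,0,0,0,0.35],
    [0,0,0.052,0,0,0,1],
    [0,0,0.052,0,0,0,1],
    [0,0,0.052,0,0,0,1]
  ]
}}

```text
clock: 30.0
ee_pos: [0.4452, -0.2027, 0.0774]
orientation: [[-0.807, 0.591, 0.001], [0.591, 0.807, -0.0], [-0.001, 0.0, -1.0]]
wrist_force: [-0.5, -0.1, 3.4]
opening: 0.0313
gripper_force: 25.5
```

>>> {"fn": "servo_tool", "kwargs": {
  "steps": [
    [0,0,-0.04,0,0,0,1],
    [0,0,-0.09,0,0,0.02,1],
    [0.005,0.03,-0.115,0,0,0.18,1],
    [0.015,0.08,-0.115,0,0,0.35,1],
    [0.024,0.13,-0.115,0,0,0.52,1],
    [0.033,0.18,-0.115,0,0,0.69,1],
    [0.043,0.23,-0.115,0,0,0.86,1],
    [0.052,0.28,-0.115,0,0,1.026,1]
  ]
}}

```text
clock: 31.0
ee_pos: [0.5687, 0.0555, 0.1921]
orientation: [[0.093, 0.996, 0.0], [0.996, -0.093, 0.0], [0.0, 0.0, -1.0]]
wrist_force: [1.4, -0.2, -0.5]
opening: 0.0312
gripper_force: 25.2
```

```bash
python3 - <<'E'
from h import *
print(delta((.5918,.1034,.0905)))
for n in ("side",):
    im,d,st=shot(n,n+"9"); P=cloud(n,im,d,st)
    [print(n,*o) for o in soaps(n,im,P) if abs(o[3][0]-520)<90]
st=manip.read_state();print(st["ee_pos"],st["clock"],st["orientation"],st["opening"])
print(delta((.5918,.1034,.0905)))
E
```

```text
(array([0.0498, 0.0185, 0.1016]), array([0.56873836, 0.05551025, 0.19212313]))
side [294. 166.] 136 0.0481 [474.3 245.9] [31.1 41.2] 86.1
side [322. 215.] 291 0.0346 [533.7 106.9] [51.5 29.9] 88.7
side [272. 442.] 608 0.0215 [ 448.6 -386.3] [48.8 30.8] 78.6
[0.57045202 0.06343839 0.19206548] 31.05 [[ 0.09777339  0.99520702  0.0018296 ]
 [ 0.99520055 -0.09777986  0.00386757]
 [ 0.00402793  0.00144268 -0.99999085]] 0.03166255991947361
(array([0.0414, 0.0172, 0.1018]), array([0.57045202, 0.06343839, 0.19206548]))
```

>>> {"fn": "servo_tool", "kwargs": {
  "steps": [
    [0.025,0.01,0,0,0,0,1],
    [0.0516,0.0194,0,0,0,0,1],
    [0.0516,0.0194,0,0,0,0,1],
    [0.0516,0.0194,0.02,0,0,0,1],
    [0.0516,0.0194,0.04,0,0,0,1],
    [0.0516,0.0194,0.06,0,0,0,1],
    [0.0516,0.0194,0.08,0,0,0,1],
    [0.0516,0.0194,0.08,0,0,0,1]
  ]
}}

```text
clock: 32.05
ee_pos: [0.5908, 0.1024, 0.1106]
orientation: [[0.088, 0.996, -0.003], [0.996, -0.088, -0.001], [-0.001, -0.003, -1.0]]
wrist_force: [0.3, -0.3, -0.4]
opening: 0.031
gripper_force: 25.2
```

>>> {"fn": "servo_tool", "kwargs": {
  "steps": [
    [0,0,0.01,0,0,0,1],
    [0,0,0.0205,0,0,0,1],
    [0,0,0.0205,0,0,0,1],
    [0,0,0.0205,0,0,0,0.52],
    [0,0,0.0205,0,0,0,0.52],
    [0,0,0.0205,0,0,0,0.52],
    [0,0,-0.02,0,0,0,0.52],
    [0,0,-0.08,0,0,0,0.4]
  ]
}}

```text
clock: 33.05
ee_pos: [0.5909, 0.1036, 0.1914]
orientation: [[0.087, 0.996, -0.004], [0.996, -0.087, -0.001], [-0.001, -0.004, -1.0]]
wrist_force: [1.2, -0.1, -0.2]
opening: 0.0514
gripper_force: 0.0
```

```bash
python3 - <<'E'
from h import *
for n in ("side","scene"):
    im,d,st=shot(n,n+"10"); P=cloud(n,im,d,st)
    [print(n,*o) for o in soaps(n,im,P) if abs(o[3][0]-520)<90]
st=manip.read_state();print(st["ee_pos"],st["clock"],st["orientation"],st["opening"])
E
```

```text
side [294. 166.] 134 0.0477 [474.3 244.3] [31.2 40.7] 87.8
side [322. 215.] 289 0.0346 [533.7 108.4] [50.4 29.9] 88.7
side [349. 216.] 289 0.0349 [591.3 102.9] [49.8 30.1] 87.1
side [272. 442.] 607 0.0215 [ 448.3 -385.8] [49.1 31.3] 79.5
scene [353. 234.] 210 0.0333 [537.5 107.9] [48.9 32.1] 85.0
scene [371. 242.] 211 0.0331 [595.8 104. ] [51.1 30.6] 86.4
scene [192. 334.] 329 0.0209 [ 449.7 -386. ] [47.8 33.1] 79.7
[0.59516268 0.10439182 0.19901604] 33.15 [[ 0.08714113  0.99614171  0.0103977 ]
 [ 0.9961898  -0.08717261  0.00261277]
 [ 0.00350908  0.0101304  -0.99994253]] 0.05107274062797907
```

>>> {"fn": "servo_tool", "kwargs": {
  "steps": [
    [-0.04,-0.008,-0.01,0,0,0.03,0.35],
    [-0.095,-0.019,-0.01,0,0,0.06,0.35],
    [-0.15,-0.03,-0.01,0,0,0.096,0.35],
    [-0.205,-0.041,-0.01,0,0,0.096,0.35],
    [-0.26,-0.052,-0.01,0,0,0.096,0.35],
    [-0.315,-0.063,-0.01,0,0,0.096,0.35],
    [-0.37,-0.074,-0.01,0,0,0.096,0.35],
    [-0.42,-0.084,-0.01,0,0,0.096,0.35]
  ]
}}

```text
clock: 34.15
ee_pos: [0.471, -0.3093, 0.2022]
orientation: [[0.183, 0.983, 0.001], [0.983, -0.183, -0.0], [-0.0, 0.001, -1.0]]
wrist_force: [1.0, 1.0, -0.2]
opening: 0.0556
gripper_force: 0.0
```

```bash
python3 - <<'E'
from h import *
for n in ("side",):
    im,d,st=shot(n,n+"11"); P=cloud(n,im,d,st)
    [print(n,*o) for o in soaps(n,im,P) if abs(o[3][0]-520)<90]
st=manip.read_state();print(st["clock"],st["orientation"]);print(delta((.449,-.3855,.115)))
E
```

```text
side [322. 215.] 288 0.0346 [533.6 106.6] [49.6 30. ] 88.7
side [349. 216.] 288 0.0348 [591.3 102.6] [51.5 30.2] 87.3
side [272. 442.] 618 0.0215 [ 448.5 -385.3] [49.8 31. ] 79.2
34.2 [[ 1.89464654e-01  9.81887489e-01 -3.20787544e-04]
 [ 9.81878644e-01 -1.89464318e-01 -4.19528685e-03]
 [-4.18007746e-03  4.79884133e-04 -9.99991148e-01]]
(array([-0.071 , -0.0053,  0.0877]), array([ 0.46766483, -0.31640023,  0.20238829]))
```

>>> {"fn": "servo_tool", "kwargs": {
  "steps": [
    [-0.04,-0.004,0,0,0,0,0.35],
    [-0.08,-0.0077,0.01,0,0,0,0.35],
    [-0.0803,-0.0077,0.04,0,0,0,0.35],
    [-0.0803,-0.0077,0.07,0,0,0,0.35],
    [-0.0803,-0.0077,0.085,0,0,0,0.35],
    [-0.0803,-0.0077,0.085,0,0,0,0.35],
    [-0.0803,-0.0077,0.085,0,0,0,0.35],
    [-0.0803,-0.0077,0.085,0,0,0,0.35]
  ]
}}

```text
clock: 35.2
ee_pos: [0.4502, -0.3853, 0.1181]
orientation: [[0.182, 0.983, 0.002], [0.983, -0.182, -0.001], [-0.001, 0.002, -1.0]]
wrist_force: [0.2, -0.5, 0.9]
opening: 0.0553
gripper_force: 0.0
```

>>> {"fn": "servo_tool", "kwargs": {
  "steps": [
    [0,0,0.015,0,0,0,0.35],
    [0,0,0.03,0,0,0,0.35],
    [0,0,0.039,0,0,0,0.35],
    [0,0,0.039,0,0,0,0.35],
    [0,0,0.039,0,0,0,1],
    [0,0,0.039,0,0,0,1],
    [0,0,0.039,0,0,0,1],
    [0,0,0.039,0,0,0,1]
  ]
}}

```text
clock: 36.2
ee_pos: [0.4499, -0.3851, 0.0784]
orientation: [[0.182, 0.983, 0.001], [0.983, -0.182, -0.0], [-0.0, 0.001, -1.0]]
wrist_force: [0.3, -0.1, 3.0]
opening: 0.0314
gripper_force: 25.7
```

>>> {"fn": "servo_tool", "kwargs": {
  "steps": [
    [0,0,-0.04,0,0,0,1],
    [0,0,-0.09,0,0,0,1],
    [0.04,0.003,-0.115,0,0,-0.03,1],
    [0.09,0.006,-0.115,0,0,-0.06,1],
    [0.145,0.009,-0.115,0,0,-0.096,1],
    [0.2,0.013,-0.115,0,0,-0.096,1],
    [0.255,0.016,-0.115,0,0,-0.096,1],
    [0.31,0.02,-0.115,0,0,-0.096,1]
  ]
}}

```text
clock: 37.2
ee_pos: [0.5258, -0.082, 0.193]
orientation: [[0.087, 0.996, 0.0], [0.996, -0.087, 0.0], [0.0, 0.0, -1.0]]
wrist_force: [0.4, -0.2, -0.8]
opening: 0.0307
gripper_force: 25.3
```

>>> {"fn": "servo_tool", "kwargs": {
  "steps": [
    [0.04,0,0,0,0,0,1],
    [0.085,-0.002,0,0,0,0,1],
    [0.124,-0.0041,0,0,0,0,1],
    [0.124,-0.0041,0,0,0,0,1],
    [0.124,-0.0041,0,0,0,0,1],
    [0.124,-0.0041,0,0,0,0,1],
    [0.124,-0.0041,0.02,0,0,0,1],
    [0.124,-0.0041,0.02,0,0,0,1]
  ]
}}

```text
clock: 38.2
ee_pos: [0.5316, 0.0391, 0.1718]
orientation: [[0.088, 0.996, -0.003], [0.996, -0.088, -0.001], [-0.001, -0.003, -1.0]]
wrist_force: [-0.8, -0.3, 0.5]
opening: 0.0312
gripper_force: 25.3
```

```bash
python3 - <<'E'
from h import *
st=manip.read_state();print(st["clock"],st["orientation"],st["opening"]);print(delta((.5569,.0371,.093)))
E
```

```text
38.2 [[ 8.84429607e-02  9.96077765e-01 -2.63235619e-03]
 [ 9.96080837e-01 -8.84450008e-02 -6.68742374e-04]
 [-8.98938154e-04 -2.56289400e-03 -9.99996312e-01]] 0.03116006615229466
(array([0.0004, 0.0256, 0.0787]), array([0.53158067, 0.03905798, 0.17177572]))
```

>>> {"fn": "servo_tool", "kwargs": {
  "steps": [
    [0,0.0253,0,0,0,0,1],
    [0,0.0253,0.01,0,0,0,1],
    [0,0.0253,0.025,0,0,0,1],
    [0,0.0253,0.04,0,0,0,1],
    [0,0.0253,0.055,0,0,0,1],
    [0,0.0253,0.068,0,0,0,1],
    [0,0.0253,0.079,0,0,0,1],
    [0,0.0253,0.079,0,0,0,1]
  ]
}}

```text
clock: 39.2
ee_pos: [0.5571, 0.0379, 0.0929]
orientation: [[0.087, 0.996, -0.002], [0.996, -0.087, -0.0], [-0.0, -0.002, -1.0]]
wrist_force: [-0.1, 0.2, 0.1]
opening: 0.0309
gripper_force: 25.3
```

>>> {"fn": "servo_tool", "kwargs": {
  "steps": [
    [0,0,0,0,0,0,1],
    [0,0,0,0,0,0,0.52],
    [0,0,0,0,0,0,0.52],
    [0,0,0,0,0,0,0.52],
    [0,0,-0.02,0,0,0,0.5],
    [0,0,-0.06,0,0,0,0],
    [0,0,-0.1,0,0,0,0],
    [0,0,-0.11,0,0,0,0]
  ]
}}

```text
clock: 40.2
ee_pos: [0.5589, 0.0381, 0.2069]
orientation: [[0.087, 0.996, 0.004], [0.996, -0.087, 0.001], [0.001, 0.004, -1.0]]
wrist_force: [1.0, 0.1, -0.2]
opening: 0.0856
gripper_force: 0.0
```

```bash
python3 - <<'E'
from h import *
for n in ("side","scene"):
    im,d,st=shot(n,n+"12"); P=cloud(n,im,d,st); Z=P[...,2]
    [print(n,*o) for o in soaps(n,im,P) if abs(o[3][0]-520)<90]
    m=(abs(Z-.09)<.008)&(abs(P[...,0]-.552)<.025)&(abs(P[...,1]+.03)<.02)
    if m.sum(): print("post",cv2.minAreaRect(P[m][:,:2].astype(np.float32)*1000))
st=manip.read_state();print(st["clock"],st["orientation"]);print(delta((.551,-.0297,.1345)))
cv2.imwrite("pics/m12.png",cv2.resize(cv2.imread("pics/side12.png")[90:390,200:500],(600,600)))
E
```

```text
side [291. 166.] 86 0.0484 [463.8 245.1] [20.9 31.8] 1.3
side [322. 215.] 288 0.0345 [533.7 106.3] [51.2 29.8] 88.7
side [349. 216.] 285 0.0349 [591.5 103. ] [50.  30.3] 87.7
side [335. 234.] 161 0.0351 [557.5  40.7] [37.7 28.9] 87.9
post ((550.4176025390625, -30.146560668945312), (19.222148895263672, 17.227611541748047), 88.85858917236328)
scene [352. 239.] 330 0.0331 [547.3  79.6] [ 41.4 112.5] 17.6
scene [371. 242.] 213 0.0331 [595.3 103.9] [53.9 32.7] 88.7
post ((554.195556640625, -30.102031707763672), (18.21988868713379, 17.549896240234375), 80.58879852294922)
40.3 [[ 8.68809523e-02  9.96216543e-01  2.07349636e-03]
 [ 9.96218537e-01 -8.68819435e-02  3.92663104e-04]
 [ 5.71326874e-04  2.03154057e-03 -9.99997773e-01]]
(array([-0.0682, -0.0013,  0.0704]), array([0.55810669, 0.03805534, 0.20496077]))
```

View pics/m12.png

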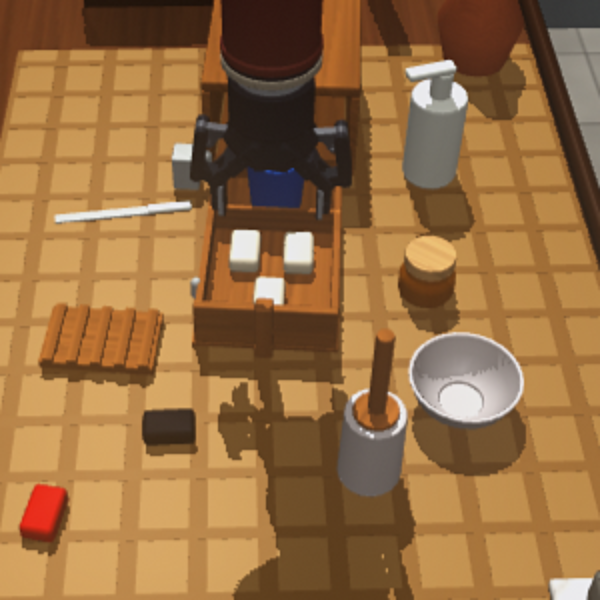

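All three bars lie flat in the tray at (245,250), (298,252) and (268,292), and the brush is seated. Now I push the caddy home.

>>> {"fn": "servo_tool", "kwargs": {
  "steps": [
    [-0.035,-0.001,0,0,0,0,0],
    [-0.0682,-0.0018,0,0,0,0,0],
    [-0.0682,-0.0018,0,0,0,0,0],
    [-0.0682,-0.0018,0.015,0,0,0,0],
    [-0.0682,-0.0018,0.035,0,0,0,0],
    [-0.0682,-0.0018,0.055,0,0,0,0],
    [-0.0682,-0.0018,0.069,0,0,0,0],
    [-0.0682,-0.0018,0.069,0,0,0,0]
  ],
  "newtons": 60
}}

```text
clock: 41.3
ee_pos: [0.549, -0.0291, 0.1332]
orientation: [[0.086, 0.996, -0.003], [0.996, -0.086, 0.0], [-0.0, -0.003, -1.0]]
wrist_force: [0.1, 0.3, 0.1]
opening: 0.0853
gripper_force: 0.0
```

>>> {"fn": "servo_tool", "kwargs": {
  "steps": [
    [0,0,0,0,0,0,1],
    [0,0,0,0,0,0,1],
    [0,0,0,0,0,0,1],
    [0,0,0,0,0,0,1],
    [0,0,0,0,0,0,1],
    [0.005,0,0,0,0,0,1],
    [0.012,0,0,0,0,0,1],
    [0.02,0,0,0,0,0,1]
  ]
}}

```text
clock: 42.3
ee_pos: [0.5526, -0.0105, 0.1356]
orientation: [[0.088, 0.996, 0.002], [0.996, -0.088, -0.001], [-0.0, 0.002, -1.0]]
wrist_force: [5.5, -3.5, 1.4]
opening: 0.0171
gripper_force: 60.6
```

>>> {"fn": "servo_tool", "kwargs": {
  "steps": [
    [0.01,0,0,0,0,0,1],
    [0.021,0,0,0,0,0,1],
    [0.032,0,0,0,0,0,1],
    [0.043,0,0,0,0,0,1],
    [0.054,0,0,0,0,0,1],
    [0.065,0,0,0,0,0,1],
    [0.076,0,0,0,0,0,1],
    [0.087,0,0,0,0,0,1]
  ]
}}

```text
clock: 43.3
ee_pos: [0.5602, 0.0764, 0.1356]
orientation: [[0.088, 0.996, 0.002], [0.996, -0.088, -0.001], [-0.0, 0.002, -1.0]]
wrist_force: [3.5, -3.2, 2.6]
opening: 0.0169
gripper_force: 60.7
```

>>> {"fn": "servo_tool", "kwargs": {
  "steps": [
    [0.011,0,0,0,0,0,1],
    [0.022,0,0,0,0,0,1],
    [0.033,0,0,0,0,0,1],
    [0.044,0,0,0,0,0,1],
    [0.055,0,0,0,0,0,1],
    [0.064,0,0,0,0,0,1],
    [0.071,0,0,0,0,0,1],
    [0.076,0,0,0,0,0,1]
  ]
}}

```text
clock: 44.3
ee_pos: [0.5668, 0.1522, 0.1356]
orientation: [[0.087, 0.996, 0.002], [0.996, -0.087, -0.0], [-0.0, 0.002, -1.0]]
wrist_force: [4.5, -2.5, 3.2]
opening: 0.0169
gripper_force: 60.8
```

>>> {"fn": "servo_tool", "kwargs": {
  "steps": [
    [0.003,0,0,0,0,0,1],
    [0.006,0,0,0,0,0,1],
    [0.01,0,0,0,0,0,1],
    [0.014,0,0,0,0,0,1],
    [0.018,0,0,0,0,0,1],
    [0.022,0,0,0,0,0,1],
    [0.026,0,0,0,0,0,1],
    [0.028,0,0,0,0,0,1]
  ]
}}

```text
clock: 45.3
ee_pos: [0.5692, 0.1791, 0.1356]
orientation: [[0.088, 0.996, 0.002], [0.996, -0.088, -0.002], [-0.001, 0.002, -1.0]]
wrist_force: [3.1, -8.6, 7.2]
opening: 0.0172
gripper_force: 61.3
```

>>> {"fn": "servo_tool", "kwargs": {
  "steps": [
    [0.001,0,0,0,0,0,1],
    [0.002,0,0,0,0,0,1],
    [0.003,0,0,0,0,0,1],
    [0.004,0,0,0,0,0,1],
    [0.005,0,0,0,0,0,1],
    [0.005,0,0,0,0,0,1],
    [0.005,0,0,0,0,0,1],
    [0.005,0,0,0,0,0,1]
  ]
}}

```text
clock: 46.3
ee_pos: [0.5693, 0.1795, 0.1355]
orientation: [[0.091, 0.996, -0.001], [0.996, -0.091, -0.007], [-0.007, -0.0, -1.0]]
wrist_force: [-1.9, -18.3, 12.7]
opening: 0.0166
gripper_force: 62.2
```

>>> {"fn": "servo_tool", "kwargs": {
  "steps": [
    [-0.003,0,0,0,0,0,1],
    [-0.005,0,0,0,0,0,1],
    [-0.005,0,0,0,0,0,0],
    [-0.005,0,0,0,0,0,0],
    [-0.005,0,0,0,0,0,0],
    [-0.005,0,-0.04,0,0,0,0],
    [-0.005,0,-0.09,0,0,0,0],
    [-0.005,0,-0.15,0,0,0,0]
  ]
}}

```text
clock: 47.3
ee_pos: [0.5675, 0.1805, 0.2855]
orientation: [[0.086, 0.996, -0.002], [0.996, -0.086, -0.001], [-0.001, -0.002, -1.0]]
wrist_force: [1.0, 0.1, -0.2]
opening: 0.0855
gripper_force: 0.0
```

>>> {"fn": "servo_tool", "kwargs": {
  "steps": [
    [-0.04,0,0,0,0,0,0],
    [-0.08,0,0,0,0,0,0],
    [-0.1,0,0,0,0,0,0],
    [-0.1,0,0,0,0,0,0],
    [-0.1,0,0,0,0,0,0],
    [-0.1,0,0,0,0,0,0],
    [-0.1,0,0,0,0,0,0],
    [-0.1,0,0,0,0,0,0]
  ]
}}

```text
clock: 48.3
ee_pos: [0.5596, 0.0812, 0.2848]
orientation: [[0.086, 0.996, -0.0], [0.996, -0.086, 0.0], [0.0, -0.0, -1.0]]
wrist_force: [-0.2, 1.6, 0.4]
opening: 0.0854
gripper_force: 0.0
```

```bash
python3 - <<'E'
from h import *
for n in ("side","scene","wrist"):
    im,d,st=shot(n,n+"13"); P=cloud(n,im,d,st); Z=P[...,2]
    m=(abs(Z-.09)<.008)&(abs(P[...,0]-.57)<.025)&(abs(P[...,1]-.18)<.025)
    if m.sum(): print(n,"post",cv2.minAreaRect(P[m][:,:2].astype(np.float32)*1000),np.median(P[m],0))
    m=(abs(P[...,0]-.645)<.03)&(abs(P[...,1]+.16)<.03)&(abs(Z-.15)<.05)
    if m.sum(): print("brush",P[m].min(0),P[m].max(0))
st=manip.read_state();print(st["clock"],st["ee_pos"])
cv2.imwrite("pics/m13.png",np.vstack([cv2.imread("pics/side13.png")[60:360,150:550],cv2.imread("pics/wrist13.png")[:300,100:500]]))
E
```

```text
side post ((568.4931640625, 179.25015258789062), (20.68746566772461, 15.108551025390625), 88.27095031738281) [0.56939013 0.17633653 0.08923678]
brush [ 0.63747761 -0.17022251  0.10022811] [ 0.65340225 -0.15345957  0.19862353]
scene post ((573.6590576171875, 178.4942626953125), (18.197845458984375, 18.577791213989258), 89.32958984375) [0.57384449 0.17507831 0.08754041]
brush [ 0.64044799 -0.1699549   0.10002351] [ 0.65707192 -0.15429641  0.19705507]
wrist post ((569.0747680664062, 181.37106323242188), (17.60641860961914, 18.00154685974121), 84.88560485839844) [0.56881656 0.18131693 0.09144551]
48.45 [0.55958558 0.08084295 0.28492029]
```

View pics/m13.png

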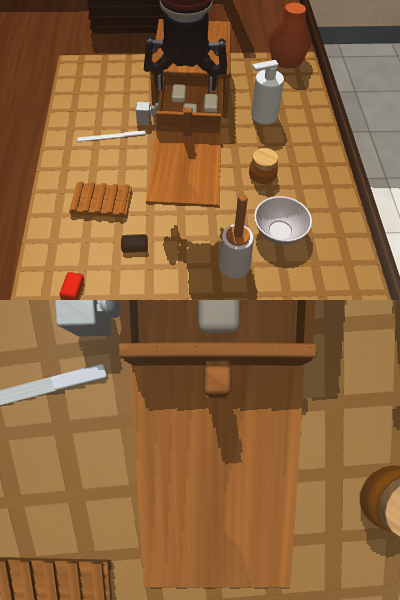

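```bash
python3 - <<'E'
from h import *
R=np.array([[.9962,-.0872],[.0872,.9962]]) # world->rack rows
tc=np.array([.560+.0872*.21,.073+.9962*.21])
for n in ("side","scene","wrist"):
    im,d,st=load(n+"13"); P=cloud(n,im,d,st)
    hsv=cv2.cvtColor(im,cv2.COLOR_RGB2HSV); q=P[...,:2]-tc; r=q@np.array([[.9962,.0872],[-.0872,.9962]])
    m=((hsv[...,1]<85)&(hsv[...,2]>70)&(abs(r[...,0])<.066)&(abs(r[...,1])<.076)&(P[...,2]>.01)&(P[...,2]<.06)).astype(np.uint8)
    k,l,s,c=cv2.connectedComponentsWithStats(m)
    for i in range(1,k):
        if s[i,4]<15: continue
        z=P[l==i][:,2]; T=r[l==i]; T=T[z>np.percentile(z,90)-.006]
        print(n,c[i].round(),s[i,4],"z",np.percentile(z,[5,50,95]).round(4),"rack mm",(T.min(0)*1000).round(),(T.max(0)*1000).round())
cv2.imwrite("pics/m14.png",cv2.resize(np.hstack([cv2.imread("pics/side13.png")[110:210,280:390],cv2.imread("pics/scene13.png")[150:250,320:430]]),None,fx=3.5,fy=3.5,interpolation=3))
E
```

```text
side [328. 153.] 223 z [0.0201 0.0314 0.0355] rack mm [-44.   4.] [-14.  59.]
side [360. 163.] 230 z [0.0206 0.0316 0.0353] rack mm [ 33. -27.] [63. 25.]
side [341. 167.] 66 z [0.029  0.0331 0.0354] rack mm [-15. -42.] [ 16. -15.]
scene [396. 207.] 229 z [0.013  0.0295 0.0337] rack mm [-42. -38.] [19. 59.]
scene [411. 216.] 97 z [0.0115 0.031  0.0341] rack mm [ 38. -25.] [59. 24.]
wrist [318.  16.] 1308 z [0.026  0.0342 0.0358] rack mm [-15. -60.] [ 16. -38.]
```

View pics/m14.png

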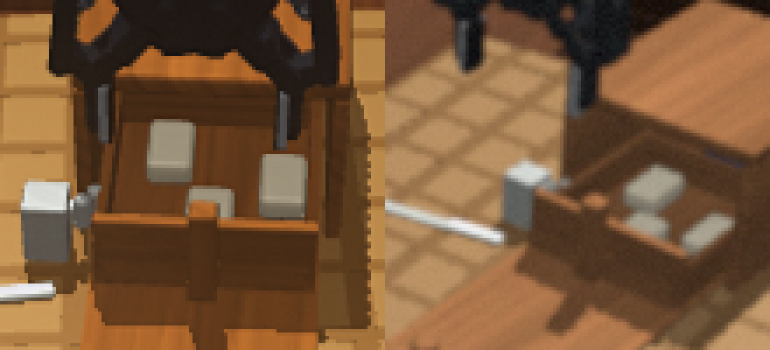

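All three bars are still flat in the tray (tops at about 0.035 m). One has been knocked to about (48, 0) mm, which is still within the limits. The post has moved 0.210 m, so the caddy is home.

```bash
python3 -c "
from workcell import manip
print(manip.job_done())"
```

```text
the job is handed in; nothing more can be done
None
```

I handed the job in at about 48 s (no verdict was returned): cup scrubbed three times, brush seated, all three soap bars flat in the tray, and the caddy pushed to its end stop at about 0.21 m, where it stayed after release.

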